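Put the workshop hand tools back on their outline tiles

TASK

Clear the bench at the end of the session: lay each of the four hand tools (block plane, G-clamp, pincers, tape measure) on the plywood tile that shows its own outline, flat, right side up, in place on the outline and pointing the same way round as it. Leave the wood offcut and the dowel stub where they are.

Things in the scene. Friction and masses are not known exactly. Their poses are not given: they have to be found in the camera images.
- plane: Steel block plane on its sole (mm): x -60 to +65, 48 wide, 56 high, 0.6 kg; wooden knob on the narrow round nose (+x), sloping steel cap behind. Origin: underside, between the flat side cheeks (x -60 to +34, 48 apart across y, 36 high): grip them across y. z up.
- clamp: Grey G-clamp lying flat (mm), 20 thick, 0.45 kg. Spine along x, 85 long, 16 wide; arms to +y at x = -32 and +37, to y = 59; screw (11 dia.) along x at y = 48, cross bar at x = -72. Spans x -76 to +45, y -8 to +68. Origin: underside of the spine's middle: grip the spine there across y; gap from spine to screw is 34, so do not open the jaws wide. z up.
- pincers: Steel carpenter's pincers lying flat (mm), 16 thick, 0.3 kg: two handles to -x (to x = -94, 49 wide over both), round jaws to +x (to x = +54, 50 wide). Origin: underside of the pivot, where the neck is 22 wide in y for 28 of x: grip there across y. z up.
- tape: Grey tape measure lying flat (mm), D-shaped from above, 36 high, 0.25 kg: round back to -x (x = -32), straight front to +x (x = +28), 52 wide in y, steel disc on top, small hook tab on the front at y = +18 (to x = +34). Origin: underside, mid width: grip across y. z up.
- plane_tile: Fixed plywood tile 180 x 100 x 6 with the dark outline of the block plane (5 mm bigger all round) and a black hanging hole near its -x end. Origin: centre of its underside, x along its length away from the hole, z up, top at z = 6. The tool lies right with its origin at x = 15, y = 0, z = 6 here and its axes parallel to the tile's, +x the same way (mm).
- clamp_tile: Fixed plywood tile 180 x 100 x 6 with the dark outline of the G-clamp (5 mm bigger all round) and a black hanging hole near its -x end. Origin: centre of its underside, x along its length away from the hole, z up, top at z = 6. The tool lies right with its origin at x = 22, y = -30, z = 6 here and its axes parallel to the tile's, +x the same way (mm).
- pincers_tile: Fixed plywood tile 180 x 100 x 6 with the dark outline of the pincers (5 mm bigger all round) and a black hanging hole near its -x end. Origin: centre of its underside, x along its length away from the hole, z up, top at z = 6. The tool lies right with its origin at x = 29, y = 0, z = 6 here and its axes parallel to the tile's, +x the same way (mm).
- tape_tile: Fixed plywood tile 180 x 100 x 6 with the dark outline of the tape measure (5 mm bigger all round) and a black hanging hole near its -x end. Origin: centre of its underside, x along its length away from the hole, z up, top at z = 6. The tool lies right with its origin at x = 20, y = 0, z = 6 here and its axes parallel to the tile's, +x the same way (mm).
- offcut: Bystander: loose light wood offcut 80 x 32 x 22 mm between the two middle tiles, origin centre of underside, long side x. Leave where it lies.
- dowel: Bystander: loose upright wooden dowel stub, 26 diameter, 28 high (mm), origin centre of underside. Leave where it stands.

How it is judged:
By the outcome, as a careful person would: the job done as asked, in the order asked, and still so for the second after the job is handed in, with the robot touching nothing.
It also fails if it takes over 112 s, if anything falls off the work surface, if the arm or the gripper's body presses on something with over 40 N, if the wrist force passes 120 N, or if a joint passes its speed limit or range.

ROBOT

A 6-joint arm with a two-finger parallel gripper is mounted at the origin on the work surface. World frame = base frame: x ahead of the robot, y to its left, z up, the work surface at z = 0. Lengths are in m, angles in rad, forces in N, time in s.
With the tool pointing down it reaches from about 0.3 to 0.75 m from the base axis. Payload 8.5 kg.
Tool frame: the origin (TCP) lies at the very end of the fingers, on their centre line; the grasp point (between the pads) lies 19 mm behind it (robot.grip_depth is the distance from the TCP to the grasp point, in m); x points along the fingers, y is the direction in which the jaws open and shut, and the axes are right-handed (so a half turn about x gives the same grasp; the last joint's range is limited). The gripper opens to 85 mm and grips with 20 to 120 N. Pads are 22 mm wide; open, the fingers measure 114 mm over their backs; the gripper's body (76 mm by 85 mm) begins 54 mm behind the grasp point. The pads swing forward as they close: fully open they stand 13 mm farther back than shut.
Start: joints at [-1.563, 0.381, 1.297, -0, 1.464, -0.215], TCP at [0.122, -0.536, 0.231] pointing down, gripper open.
Joint ranges: [-3.11, 3.11], [-0.89, 2.33], [0.22, 2.48], [-1.42, 4.56], [0.17, 2.85], [-2.88, 2.88]. Speed limits (rad/s): [2.39, 2.39, 3.14, 3.14, 3.14, 3.14].

INTERFACE

Orientations are given as a unit quaternion [w, x, y, z].
In Python, from station import robot, imaging, ticket gives the robot as it stands. The module is installed in compiled form; this text tells all that it offers.
- The arm moves only by the tool send_rows, never from a script. Its argument "motion" is one flat list of numbers, 4 for each row, row after row: the shift along the tool's x, y, z in mm, then the turn about the tool's x in degrees. A call has 1 to 5 rows; each row shifts and turns the pose as measured when the row begins, along the tool's axes as they then stand; what a row does not reach is not made up. A row lasts 1/10 s, in which the tool goes at most 50 mm and 8.59 degrees, less where a joint would pass 70% of its speed; a pose out of reach is approached as far as the arm can. A call is refused whole if a number of a shift passes 50 or a number of a turn 8.59, either way. A call with a gripper value outside its range is refused whole. "hand" is the finger opening in mm, from 0 to 85.4, set as the call begins (left out, the last holds). The fingers move at their own pace and stop on an object; "newtons" is the grip in N (left out, the last holds). Time passes only in rows, so rows that do not move let the fingers close. It gives the time, the measured TCP pose, the force and the opening at its end, in the units of the state.
- robot.observe(): the state, without advancing time (a new reading comes with each control period).
- imaging.grab_frame(name): name is "scene" or "top" or "wrist"; returns the picture (400x640x3 uint8, red, green, blue); there is no depth.
- imaging.get_calibration(name): a dict with "camera_matrix" (3x3 intrinsics, pixels), "R" (3x3) and "t" (3): a world point X has camera coordinates R X + t. Camera axes: x right, y down, z forward; pixel columns grow to the right and rows downward; lengths in m; the calibration is good to about 2 mm. A picture is of the moment at which its call begins: read the wrist's pose just before it. get_calibration takes no time and is no camera call; for the wrist camera it gives the pose at the moment of the call.
- ticket.finish_job(): hands the job in, once; it reports no verdict.
The state is a dict: "time_s": time; "joint_positions": joint angles; "dq": joint speeds; "tau": joint torques, N m; "tcp_pos": TCP position; "tool_rot": TCP orientation; "contact_force": force on the tool from outside, world axes, zero at the start; "wrist_torque": the same for the moment, N m; "gripper_width": finger opening in m.
Only numpy, scipy, OpenCV 4.12 (cv2) and the standard library are available. Lean on these libraries where they do the work, as an engineer would, in place of code of your own. Each camera call takes 0.05 s, during which the arm holds its last target.

## Working session

There is one attempt and no reset: what is moved stays moved. The work goes in short steps, Python scripts to look and compute and a tool call to move; the robot and the scene stay as the last step left them, time stands still between calls to the robot, and variables do not carry over. Pictures are saved under pics/ and viewed, and the job is handed in when it is done.

Besides the shell and the picture viewer there is one more tool, called as name(argument=value, ...) on one line, values as JSON. send_rows: Moves the arm, as the interface text tells. Its arguments: {"type":"object","properties":{"motion":{"type":"array","items":{"type":"number"}},"hand":{"type":"number"},"newtons":{"type":"number"}},"required":["motion"]}

```bash
mkdir -p pics; ls; cat > h.py <<'E'
import numpy as np,cv2,json
from station import robot,imaging,ticket
def grab(name,fn=None):
    c=imaging.get_calibration(name); im=imaging.grab_frame(name)
    if fn: cv2.imwrite('pics/'+fn,cv2.cvtColor(np.asarray(im),cv2.COLOR_RGB2BGR))
    return np.asarray(im),c
def ray(c,uv,z):
    K=np.array(c['camera_matrix']);R=np.array(c['R']);t=np.array(c['t']).ravel()
    uv=np.atleast_2d(uv).astype(float)
    d=(np.linalg.inv(K)@np.c_[uv,np.ones(len(uv))].T).T@R
    o=-R.T@t
    s=(z-o[2])/d[:,2]
    return o+d*s[:,None]
def proj(c,X):
    K=np.array(c['camera_matrix']);R=np.array(c['R']);t=np.array(c['t']).ravel()
    p=(K@(R@np.atleast_2d(X).T+t[:,None])).T
    return p[:,:2]/p[:,2:]
E
python3 - <<'E'
from h import *
s=robot.observe();print(s, robot.grip_depth)
for n in ('top','scene'):
    im,c=grab(n,n+'0.png'); np.save(n+'0.npy',im); json.dump({k:np.array(v).tolist() for k,v in c.items()},open(n+'.json','w'));print(n,c)
E
```

```text
pics
{'time_s': 0.0, 'joint_positions': array([-1.56330778e+00,  3.81187625e-01,  1.29826821e+00,  1.37343896e-05,
        1.46363500e+00, -2.15306862e-01]), 'dq': array([-2.40207807e-04, -1.30473446e-04,  5.98973255e-04, -8.66819891e-04,
       -3.47723115e-04, -1.46409525e-05]), 'tau': array([ 5.58522061e-04, -4.48461878e+01, -2.31275117e+01, -8.09794165e-05,
        4.73271066e-03, -1.34244615e-06]), 'tcp_pos': array([ 0.12152145, -0.53609404,  0.23071378]), 'tool_rot': array([ 0.07808038,  0.70278352,  0.07913305, -0.70266403]), 'contact_force': array([ 0.37559273,  0.61374782, -0.78378043]), 'wrist_torque': array([ 0.00259877, -0.0135956 ,  0.04278352]), 'gripper_width': 0.08528073675161464} 0.0187
top {'camera_matrix': array([[425.52005998,   0.        , 321.10713624],
       [  0.        , 425.52005998, 190.87342103],
       [  0.        ,   0.        ,   1.        ]]), 'R': array([[-0.01682798, -0.99984562, -0.00505547],
       [-0.9951588 ,  0.01723832, -0.09675637],
       [ 0.09682858,  0.00340278, -0.99529526]]), 't': array([0.04652729, 0.52698219, 1.0786239 ])}
scene {'camera_matrix': array([[372.29455231,   0.        , 329.90872562],
       [  0.        , 372.29455231, 200.4503842 ],
       [  0.        ,   0.        ,   1.        ]]), 'R': array([[ 0.21775223,  0.97584241,  0.01776401],
       [ 0.62651492, -0.12580015, -0.76919008],
       [-0.74837358,  0.17862228, -0.63877309]]), 't': array([-0.13781097, -0.31341151,  1.24733617])}
```

View pics/top0.png

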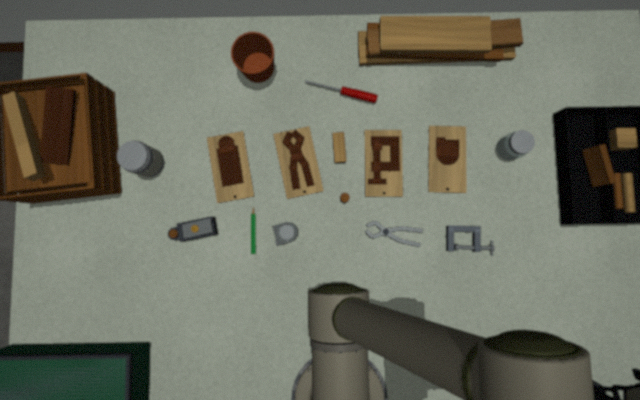

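View pics/scene0.png

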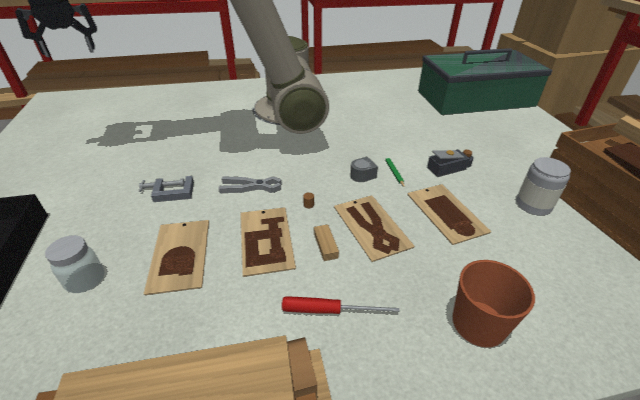

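The top view shows the tiles, left to right, as plane (231,167), pincers (298,162), clamp (383,163) and tape (447,159). Every hole is at the image bottom, so tile +x points away from the base. The tools are plane (193,229), tape (287,233), pincers (393,234) and clamp (467,239).

Next I'll zoom in and measure.

```bash
python3 - <<'E'
from h import *
im=np.load('top0.npy');c=json.load(open('top.json'))
crop=im[110:270,150:530];cv2.imwrite('pics/crop_a.png',cv2.cvtColor(cv2.resize(crop[:,:190],None,fx=4,fy=3.75,interpolation=2),cv2.COLOR_RGB2BGR))
cv2.imwrite('pics/crop_b.png',cv2.cvtColor(cv2.resize(crop[:,190:],None,fx=4,fy=3.75,interpolation=2),cv2.COLOR_RGB2BGR))
hsv=cv2.cvtColor(im,cv2.COLOR_RGB2HSV)
m=((hsv[...,1]>70)&(hsv[...,0]<25)).astype(np.uint8)
m[:120]=0;m[210:]=0;m[:,:200]=0;m[:,480:]=0
m=cv2.morphologyEx(m,cv2.MORPH_CLOSE,np.ones((5,5)))
for k in cv2.findContours(m,0,2)[0]:
    if cv2.contourArea(k)<50: continue
    r=cv2.boxPoints(cv2.minAreaRect(k)); w=ray(c,r,.006)[:,:2]
    e=np.diff(np.vstack([w,w[:1]]),axis=0);L=np.linalg.norm(e,axis=1);i=L.argmax();d=e[i]*np.sign(e[i][0])
    print(cv2.minAreaRect(k)[0],w.mean(0).round(4),L.round(3),np.degrees(np.arctan2(d[1],d[0])).round(1))
for n,u in dict(plane=(193,229),tape=(287,233),pinc=(393,234),clamp=(467,239),dowel=(345,198)).items(): print(n,ray(c,u,.015).round(3))
E
```

```text
(344.25, 197.24998474121094) [ 0.5117 -0.0231] [0.022 0.021 0.022 0.02 ] -46.0
(338.820556640625, 147.16761779785156) [ 0.6461 -0.0116] [0.031 0.082 0.031 0.082] 3.1
(229.94593811035156, 166.6756591796875) [0.5991 0.279 ] [0.099 0.178 0.098 0.178] 9.3
(383.4999694824219, 162.99996948242188) [ 0.6018 -0.1294] [0.177 0.099 0.177 0.097] -1.5
(297.85443115234375, 162.2020263671875) [0.608  0.0982] [0.098 0.179 0.097 0.179] 11.4
(447.0, 159.0) [ 0.6096 -0.2983] [0.096 0.178 0.095 0.178] -2.4
plane [[0.435 0.372 0.015]]
tape [[0.42  0.128 0.015]]
pinc [[ 0.413 -0.147  0.015]]
clamp [[ 0.397 -0.338  0.015]]
dowel [[ 0.509 -0.025  0.015]]
```

View pics/crop_a.png

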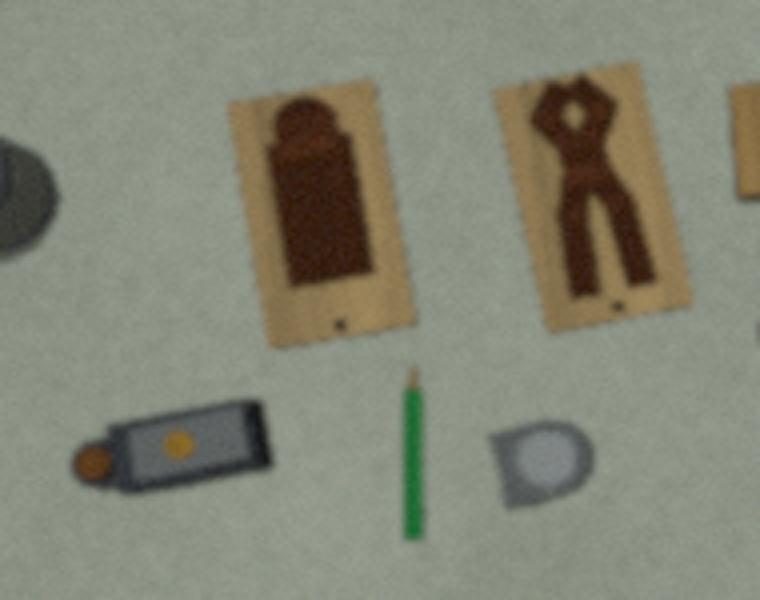

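View pics/crop_b.png

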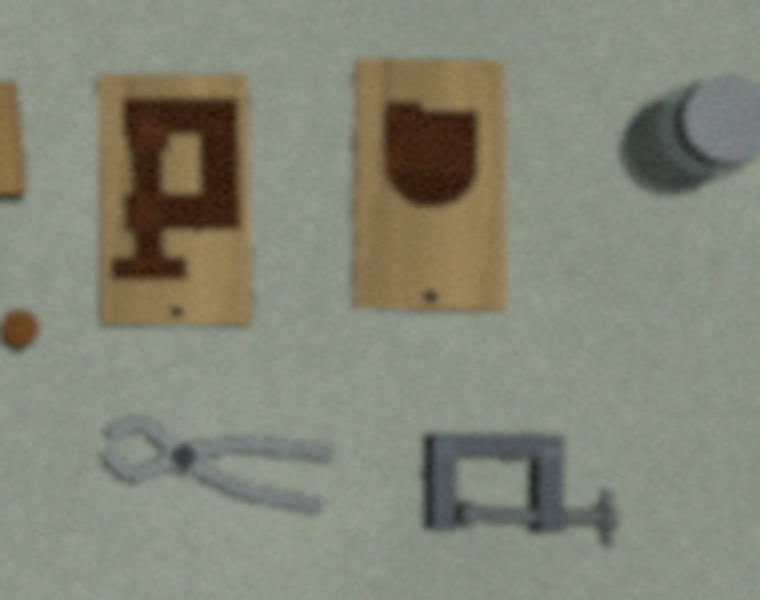

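```bash
cat >> h.py <<'E'
from scipy.spatial.transform import Rotation as Ro
def st():
    s=robot.observe();q=s['tool_rot'];R=Ro.from_quat([q[1],q[2],q[3],q[0]]).as_matrix()
    return s,R
def go(target,jawyaw=None):
    """delta in tool axes mm; jawyaw deg = wanted world direction of tool y"""
    s,R=st()
    d=R.T@(np.array(target)-s['tcp_pos'])*1000
    y=np.degrees(np.arctan2(R[1,1],R[0,1]))
    print('t',round(s['time_s'],2),'tcp',(s['tcp_pos']*1000).round(1),'w',round(s['gripper_width']*1000,1),'F',s['contact_force'].round(1),'toolx',R[:,0].round(3),'yaw tooly',y.round(2))
    print('q',s['joint_positions'].round(3))
    turn=None
    if jawyaw is not None: turn=round(-((jawyaw-y+180)%360-180),2)
    print('delta tool mm',d.round(1),'turn',turn)
E
python3 - <<'E'
from h import *
s,R=st();print(R.round(3));c=imaging.get_calibration('wrist');print(c)
Rc=np.array(c['R']);o=-Rc.T@np.array(c['t']);print('cam in tool',R.T@(o-s['tcp_pos']));print('cam axes in tool (cols)',(R.T@Rc.T).round(3))
go([.45,.37,.23],0)
E
```

```text
[[ 0.     0.221 -0.975]
 [ 0.001 -0.975 -0.221]
 [-1.    -0.001 -0.   ]]
{'camera_matrix': array([[278.97901305,   0.        , 321.39647607],
       [  0.        , 278.97901305, 202.77418469],
       [  0.        ,   0.        ,   1.        ]]), 'R': array([[ 0.22090551, -0.97529437, -0.00128457],
       [-0.93985058, -0.21322893,  0.2668601 ],
       [-0.26054106, -0.05774356, -0.96373442]]), 't': array([-0.54963356, -0.03485733,  0.37845293])}
cam in tool [-0.14252936  0.0001846  -0.06735473]
cam axes in tool (cols) [[-0.    -0.267  0.964]
 [ 1.    -0.    -0.   ]
 [ 0.     0.964  0.267]]
t 0.1 tcp [ 121.5 -536.1  230.8] w 85.2 F [ 0.2 -0.7  0.2] toolx [ 0.     0.001 -1.   ] yaw tooly -77.24
q [-1.563  0.381  1.298  0.     1.464 -0.215]
delta tool mm [   2.  -811.2 -520.5] turn -77.24
```

send_rows(motion=[0,0,-50,-8.5,0,0,-50,-8.5,0,0,-50,-8.5,0,0,-50,-8.5,0,0,-50,-8.5])

```text
time_s: 0.6
tcp_pos: [0.333, -0.416, 0.228]
tool_rot: [0.328, 0.626, 0.332, -0.625]
contact_force: [-0.2, -0.0, 0.3]
gripper_width: 0.0857
```

send_rows(motion=[0,20,-45,-8.5,0,20,-45,-8.5,0,20,-45,-8.5,0,20,-45,-8.5,0,20,-45,-8.5])

```text
time_s: 1.1
tcp_pos: [0.4936, -0.2311, 0.2267]
tool_rot: [0.534, 0.462, 0.539, -0.46]
contact_force: [1.0, 0.1, -0.5]
gripper_width: 0.0854
```

```bash
python3 - <<'E'
from h import *
go([.45,-.27,.23],0)
im,c=grab('wrist','w1.png');np.save('w1.npy',im);json.dump({k:np.array(v).tolist() for k,v in c.items()},open('w1.json','w'))
E
```

```text
t 1.1 tcp [ 493.6 -231.1  226.7] w 85.4 F [ 1.   0.1 -0.5] toolx [-0.004  0.007 -1.   ] yaw tooly 8.62
q [-0.657  0.378  1.315  0.003  1.456 -0.807]
delta tool mm [ -3.4 -49.   31.9] turn 8.62
```

View pics/w1.png

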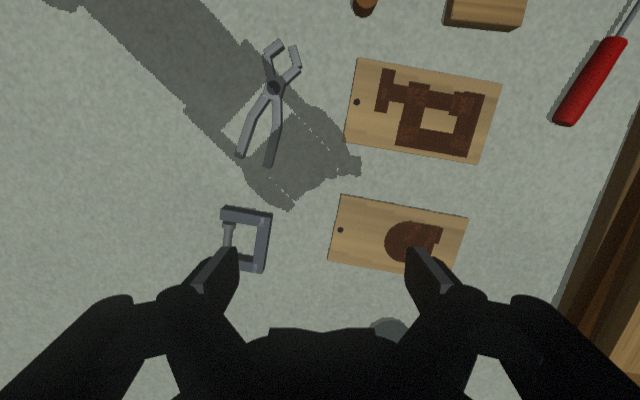

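The wrist view shows the pincers (270,90), the clamp (245,240), the clamp tile (423,110) and the tape tile (400,232). The holes are at the left, which is the base side. I'll measure these tiles and the pincers.

```bash
cat >> h.py <<'E'
def wood(im):
    h=cv2.cvtColor(im,cv2.COLOR_RGB2HSV)
    m=((h[...,1]>70)&(h[...,0]<25)).astype(np.uint8)
    return cv2.morphologyEx(cv2.morphologyEx(m,cv2.MORPH_CLOSE,np.ones((5,5))),cv2.MORPH_OPEN,np.ones((3,3)))
def rects(m,c,z,amin=300):
    out=[]
    for k in cv2.findContours(m.astype(np.uint8),cv2.RETR_EXTERNAL,cv2.CHAIN_APPROX_NONE)[0]:
        if cv2.contourArea(k)<amin: continue
        w=ray(c,k[:,0,:],z)[:,:2]*1000
        (ctr,sz,a)=cv2.minAreaRect(w.astype(np.float32))
        if sz[0]<sz[1]: a+=90;sz=sz[::-1]
        a=(a+90)%180-90
        out.append((k[:,0].mean(0).round(),np.round(ctr,1),np.round(sz,1),round(a,2)))
    return out
def load(n):
    return np.load(n+'.npy'),json.load(open(n+'.json'))
def snap(n):
    s,R=st(); im,c=grab('wrist',n+'.png');np.save(n+'.npy',im);json.dump({k:np.array(v).tolist() for k,v in c.items()},open(n+'.json','w'));return im,c
E
python3 - <<'E'
from h import *
im,c=load('w1')
for r in rects(wood(im),c,.006): print(*r)
h=cv2.cvtColor(im,cv2.COLOR_RGB2HSV)
for p in [(273,88),(250,140),(242,210),(267,245),(230,100),(180,200),(100,250),(300,150),(300,48)]: print(p,im[p[1],p[0]],h[p[1],p[0]])
E
```

```text
[404. 250.] [ 608.  -323.1] [179.5 147.2] -2.61
[608. 286.] [ 907.8 -314. ] [449.7 121.9] -64.87
[419. 111.] [ 601.4 -130.1] [179.4  98.9] -0.89
[589.  80.] [793.4 -64.6] [111.6  32.7] 74.16
[485.  13.] [648.2 -15.7] [91.2 31. ] 8.58
(273, 88) [37 38 40] [110  19  40]
(250, 140) [80 83 78] [48 15 83]
(242, 210) [41 42 44] [110  17  44]
(267, 245) [54 56 54] [60  9 56]
(230, 100) [86 92 83] [50 25 92]
(180, 200) [133 141 127] [ 47  25 141]
(100, 250) [139 145 131] [ 43  25 145]
(300, 150) [89 92 87] [48 14 92]
(300, 48) [144 150 136] [ 43  24 150]
```

send_rows(motion=[0,3,-50,0,0,3,-50,0,0,3,-50,0,0,3,-50,0,0,3,-50,0])

```text
time_s: 1.65
tcp_pos: [0.4692, 0.0177, 0.2272]
tool_rot: [0.535, 0.459, 0.543, -0.456]
contact_force: [1.2, 0.4, -0.0]
gripper_width: 0.0854
```

send_rows(motion=[0,3,-50,0,0,3,-50,0,0,3,-50,0,0,3,-50,0,0,3,-50,0])

```text
time_s: 2.15
tcp_pos: [0.4413, 0.2662, 0.2296]
tool_rot: [0.534, 0.46, 0.543, -0.457]
contact_force: [1.1, -1.0, 0.9]
gripper_width: 0.0855
```

send_rows(motion=[0,3,-50,0,0,3,-50,0,0,3,-40,0,0,0,0,0])

```text
time_s: 2.55
tcp_pos: [0.4244, 0.4117, 0.2295]
tool_rot: [0.535, 0.457, 0.545, -0.456]
contact_force: [0.3, -1.0, 0.6]
gripper_width: 0.0854
```

```bash
python3 - <<'E'
from h import *
go([.435,.372,.23],8)
im,c=snap('w2')
for r in rects(wood(im),c,.006): print(*r)
E
```

```text
t 2.55 tcp [424.4 411.7 229.5] w 85.4 F [ 0.3 -1.   0.6] toolx [-0.01  0.01 -1.  ] yaw tooly 9.49
q [0.564 0.455 1.181 0.014 1.509 0.397]
delta tool mm [-1.   3.9 40.9] turn 1.49
[ 54. 389.] [38.9 -9.5] [51.7 36.9] 41.3
[424. 370.] [645.9 138.4] [71.6 63.8] 81.9
[609. 358.] [920.6 201.2] [160.3  55.7] -21.67
[408. 346.] [597.5 173.8] [61.2 40.2] -71.45
[466. 270.] [645.4 308.9] [75.6 56.4] 9.68
[405. 292.] [575.7 268. ] [132.3 113.5] 9.46
[541.  39.] [652.5 621.3] [253.5  87.7] 5.92
```

View pics/w2.png

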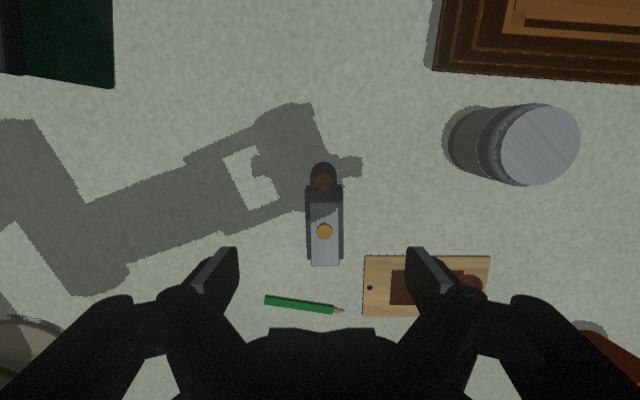

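The plane lies at (324,215), pointing up in the image. I'll zoom in for its edges.

```bash
python3 - <<'E'
from h import *
im,c=load('w2')
cv2.imwrite('pics/w2c.png',cv2.cvtColor(cv2.resize(im[150:280,270:390],None,fx=5,fy=4.6,interpolation=2),cv2.COLOR_RGB2BGR))
cr=cv2.cvtColor(im,cv2.COLOR_RGB2GRAY)
for r in (200,215,230,245,258): print(r,list(cr[r,296:356:2]))
E
```

```text
200 [np.uint8(88), np.uint8(87), np.uint8(90), np.uint8(90), np.uint8(87), np.uint8(50), np.uint8(41), np.uint8(44), np.uint8(47), np.uint8(48), np.uint8(50), np.uint8(50), np.uint8(49), np.uint8(46), np.uint8(41), np.uint8(44), np.uint8(44), np.uint8(43), np.uint8(45), np.uint8(44), np.uint8(42), np.uint8(47), np.uint8(42), np.uint8(61), np.uint8(141), np.uint8(138), np.uint8(139), np.uint8(139), np.uint8(142), np.uint8(139)]
215 [np.uint8(145), np.uint8(141), np.uint8(142), np.uint8(143), np.uint8(140), np.uint8(41), np.uint8(42), np.uint8(65), np.uint8(68), np.uint8(66), np.uint8(70), np.uint8(71), np.uint8(70), np.uint8(69), np.uint8(72), np.uint8(79), np.uint8(110), np.uint8(109), np.uint8(119), np.uint8(119), np.uint8(115), np.uint8(81), np.uint8(61), np.uint8(68), np.uint8(144), np.uint8(139), np.uint8(137), np.uint8(137), np.uint8(141), np.uint8(141)]
230 [np.uint8(139), np.uint8(145), np.uint8(140), np.uint8(137), np.uint8(140), np.uint8(55), np.uint8(61), np.uint8(72), np.uint8(118), np.uint8(117), np.uint8(101), np.uint8(102), np.uint8(105), np.uint8(103), np.uint8(105), n
[... 421 characters left out ...]
uint8(123), np.uint8(122), np.uint8(124), np.uint8(127), np.uint8(122), np.uint8(127), np.uint8(126), np.uint8(122), np.uint8(102), np.uint8(59), np.uint8(64), np.uint8(144), np.uint8(143), np.uint8(144), np.uint8(145), np.uint8(142), np.uint8(136)]
258 [np.uint8(142), np.uint8(148), np.uint8(150), np.uint8(150), np.uint8(147), np.uint8(141), np.uint8(59), np.uint8(60), np.uint8(123), np.uint8(124), np.uint8(120), np.uint8(126), np.uint8(123), np.uint8(128), np.uint8(124), np.uint8(129), np.uint8(132), np.uint8(125), np.uint8(127), np.uint8(127), np.uint8(132), np.uint8(112), np.uint8(61), np.uint8(66), np.uint8(143), np.uint8(141), np.uint8(140), np.uint8(140), np.uint8(142), np.uint8(140)]
```

View pics/w2c.png

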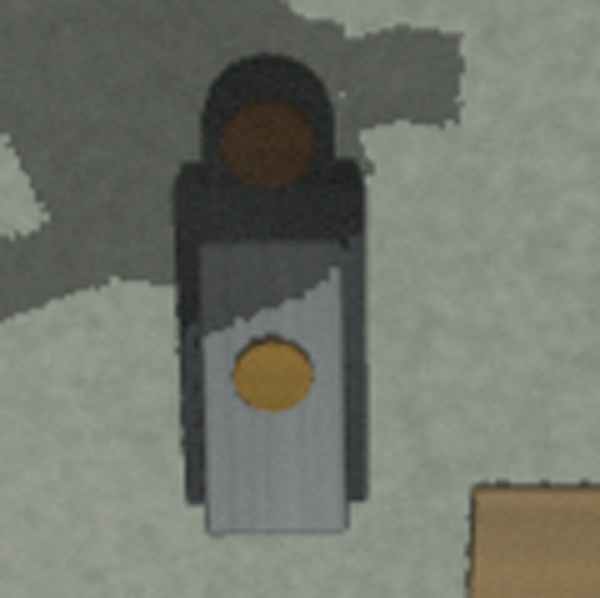

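```bash
python3 - <<'E'
from h import *
im,c=load('w2')
L=ray(c,[(305.2,200),(307.2,257)],.036)[:,:2]*1e3;Rr=ray(c,[(343.2,200),(343.2,257)],.036)[:,:2]*1e3
for a in (L,Rr):
    d=a[0]-a[1];print(a.round(1),np.degrees(np.arctan2(d[1],d[0])))
m=(L+Rr)/2;d=m[0]-m[1];d/=np.linalg.norm(d);print('ax',np.degrees(np.arctan2(d[1],d[0])),'width',np.cross(d,Rr[0]-L[0]))
for v,z,x in ((258.7,.036,-60),(186,.036,34)):
    p=ray(c,[(324.5,v)],z)[0,:2]*1e3; 
    s=(p-m[0])@d; print('end',m[0]+d*s,'origin',m[0]+d*(s-x))
p=ray(c,[(324,150+52/4.6)],.0)[0,:2]*1e3;s=(p-m[0])@d;print('nose origin z0',m[0]+d*(s-65))
# top camera check
im,c=load('top0') if False else (np.load('top0.npy'),json.load(open('top.json')))
print(ray(c,[(150+110/4,110+460/3.75),(150+268/4,110+435/3.75)],.036)*1e3)
E
```

```text
[[406.  388.5]
 [420.3 312.3]] 100.58483708765888
[[452.7 396.4]
 [467.  320.3]] 100.63780844719528
ax 100.61130976902852 width -47.333264276445036
end [444.08416481 313.87517896] origin [433.03544253 372.84912012]
end [426.09947888 409.87069617] origin [432.36042151 376.45212951]
nose origin z0 [433.2472473  371.71858561]
[[425.94585061 405.55333482  36.        ]
 [441.19464264 304.80189857  36.        ]]<stdin>:6: DeprecationWarning: Arrays of 2-dimensional vectors are deprecated. Use arrays of 3-dimensional vectors instead. (deprecated in NumPy 2.0)
```

```bash
python3 - <<'E'
from h import *
go([.4328,.3735,.10],10.6)
E
```

```text
t 2.6 tcp [424.7 409.9 229.5] w 85.5 F [-0.4 -0.2  0.3] toolx [-0.01   0.009 -1.   ] yaw tooly 9.43
q [0.561 0.454 1.183 0.013 1.508 0.396]
delta tool mm [129.1   3.1  38.6] turn -1.17
```

send_rows(motion=[0,1,20,-1.2,0,1,19,0,40,0,0,0,40,0,0,0,20,0,0,0])

```text
time_s: 3.1
tcp_pos: [0.4349, 0.3668, 0.1288]
tool_rot: [0.54, 0.454, 0.547, -0.451]
contact_force: [-0.2, 1.0, 0.7]
gripper_width: 0.0854
```

```bash
python3 - <<'E'
from h import *
go([.4328,.3735,.006],10.6)
E
```

```text
t 3.1 tcp [434.9 366.8 128.8] w 85.4 F [-0.2  1.   0.7] toolx [-0.004  0.01  -1.   ] yaw tooly 10.45
q [0.487 0.504 1.407 0.012 1.23  0.301]
delta tool mm [122.8  -0.5  -5.6] turn -0.15
```

send_rows(motion=[30,0,-6,0,30,0,0,0,20,0,0,0,0,0,0,0])

```text
time_s: 3.5
tcp_pos: [0.4332, 0.3671, 0.0437]
tool_rot: [0.538, 0.454, 0.546, -0.455]
contact_force: [-0.1, 0.0, -0.4]
gripper_width: 0.0852
```

```bash
python3 - <<'E'
from h import *
go([.4328,.3735,.006],10.6)
im,c=snap('w3')
E
```

```text
t 3.5 tcp [433.2 367.1  43.7] w 85.2 F [-0.1  0.  -0.4] toolx [-0.01   0.006 -1.   ] yaw tooly 10.07
q [0.49  0.612 1.499 0.012 1.037 0.308]
delta tool mm [37.8  1.  -6.1] turn -0.53
```

View pics/w3.png

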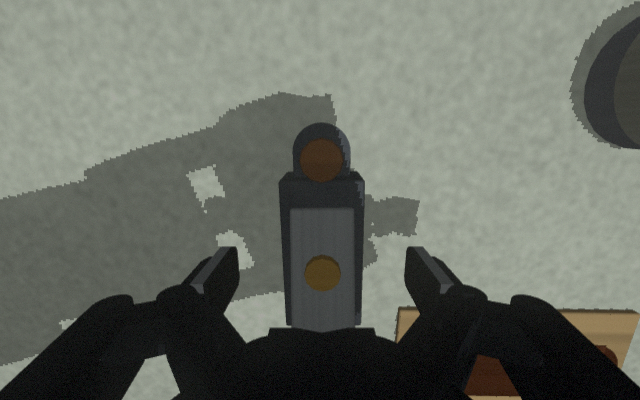

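The plane sits centred between the fingers (280 to 364 px wide, against a finger midline of about 321). I'll go down.

send_rows(motion=[15,1,-6,-0.5,13,0,0,0,10,0,0,0,0,0,0,0])

```text
time_s: 3.95
tcp_pos: [0.4354, 0.374, 0.0073]
tool_rot: [0.541, 0.454, 0.547, -0.45]
contact_force: [0.1, -0.4, 0.2]
gripper_width: 0.0853
```

```bash
python3 - <<'E'
from h import *
go([.4328,.3735,.006],10.6)
E
```

```text
t 3.95 tcp [435.4 374.    7.3] w 85.3 F [ 0.1 -0.4  0.2] toolx [-0.003  0.01  -1.   ] yaw tooly 10.54
q [0.499 0.67  1.515 0.012 0.954 0.308]
delta tool mm [ 1.3 -2.6  0.1] turn -0.06
```

send_rows(motion=[0,-2.5,0,0,0,0,0,0,0,0,0,0,0,0,0,0,0,0,0,0], hand=38, newtons=60)

```text
time_s: 4.45
tcp_pos: [0.4325, 0.3736, 0.0081]
tool_rot: [0.541, 0.454, 0.547, -0.45]
contact_force: [-0.0, -0.3, -3.7]
gripper_width: 0.0469
```

```bash
python3 - <<'E'
from h import *
go([.4328,.3735,.09],10.6)
E
```

```text
t 4.45 tcp [432.5 373.6   8.1] w 46.9 F [-0.  -0.3 -3.7] toolx [-0.003  0.01  -1.   ] yaw tooly 10.56
q [0.501 0.666 1.522 0.012 0.951 0.309]
delta tool mm [-81.9   0.2  -0.7] turn -0.04
```

send_rows(motion=[-20,0,0,0,-30,0,0,0,-35,0,0,0,-10,0,0,0,0,0,0,0])

```text
time_s: 4.95
tcp_pos: [0.4312, 0.3716, 0.1027]
tool_rot: [0.54, 0.451, 0.548, -0.452]
contact_force: [-0.2, 0.3, -7.4]
gripper_width: 0.0472
```

```bash
python3 - <<'E'
from h import *
go([.6139,.2814,.1],-80.6)
im=np.load('scene0.npy');c=json.load(open('scene.json'))
for r in rects(wood(im),c,.006): 
    if r[2][0]<300: print(*r)
im,c=snap('w4')
for r in rects(wood(im),c,.006): print(*r)
E
```

```text
t 4.95 tcp [431.2 371.6 102.7] w 47.2 F [-0.2  0.3 -7.4] toolx [-0.01   0.006 -1.   ] yaw tooly 10.55
q [0.499 0.537 1.434 0.011 1.176 0.311]
delta tool mm [  0.4 163.1 122.2] turn 91.15
[311. 305.] [782.7 -67.6] [102.1  31.7] 74.57
[489. 301.] [841.9 251.8] [198.3 129.7] -35.13
[326. 242.] [639.2 -10.3] [97.4 35.3] 3.47
[178. 258.] [ 613.1 -298.8] [181.5  98.9] -2.4
[266. 242.] [ 605.6 -129.6] [181.4  98.1] -0.82
[373. 228.] [611.1  96.5] [180.8  98.9] 11.55
[448. 214.] [602.2 276.7] [180.4  99.9] 9.64
[430. 359.] [576.7 230.3] [57.5 34.7] -77.78
[486. 333.] [619.5 264.9] [45.8 30.8] -59.17
[321. 322.] [450.9 253.7] [45.6 33.7] 18.68
[523. 302.] [631.9 296.5] [106.3  79. ] 9.29
[321. 184.] [427.  388.8] [49.1 48.5] -35.97
```

View pics/w4.png

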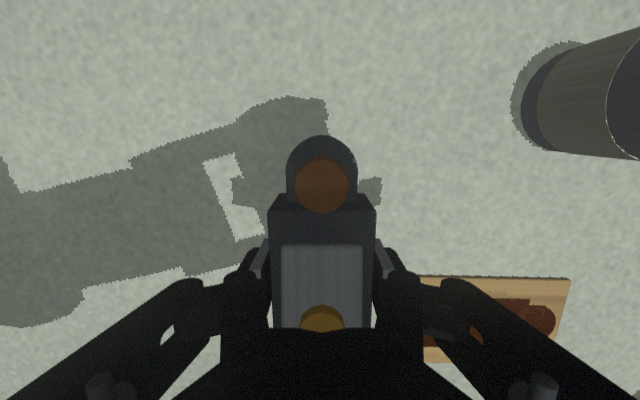

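send_rows(motion=[0,33,24,0,0,33,24,0,0,33,24,0,0,33,24,0,0,33,24,0])

```text
time_s: 5.5
tcp_pos: [0.6129, 0.2828, 0.0872]
tool_rot: [0.537, 0.444, 0.553, -0.456]
contact_force: [0.8, 0.7, -4.6]
gripper_width: 0.047
```

send_rows(motion=[0,0,0,8.3,0,0,0,8.3,0,0,0,8.3,0,0,0,8.3,0,0,0,8.3])

```text
time_s: 6.0
tcp_pos: [0.6143, 0.2765, 0.0706]
tool_rot: [-0.336, -0.603, -0.349, 0.634]
contact_force: [-0.4, -0.2, -6.2]
gripper_width: 0.047
```

send_rows(motion=[0,0,0,8.3,0,0,0,8.3,0,0,0,8.3,0,0,0,8.3,0,0,0,8.3])

```text
time_s: 6.5
tcp_pos: [0.6097, 0.275, 0.0556]
tool_rot: [-0.092, -0.677, -0.092, 0.725]
contact_force: [-0.4, 0.5, -4.9]
gripper_width: 0.0468
```

```bash
python3 - <<'E'
from h import *
go([.6139,.2805,.05],-80.5)
E
```

```text
t 6.5 tcp [609.7 275.   55.6] w 46.8 F [-0.4  0.5 -4.9] toolx [-0.067 -0.01  -0.998] yaw tooly -75.03
q [0.244 0.766 1.113 0.007 1.33  1.552]
delta tool mm [ 5.2 -4.2 -5.9] turn 5.47
```

send_rows(motion=[2,-4,-6,5.5,5,0,0,0])

```text
time_s: 6.7
tcp_pos: [0.6125, 0.2799, 0.0431]
tool_rot: [-0.058, -0.678, -0.054, 0.73]
contact_force: [-0.3, -0.2, -6.1]
gripper_width: 0.047
```

```bash
python3 - <<'E'
from h import *
go([.6139,.2805,.022],-80.5)
im,c=snap('w5')
E
```

```text
t 6.7 tcp [612.5 279.9  43.1] w 47.0 F [-0.3 -0.2 -6.1] toolx [-0.073 -0.011 -0.997] yaw tooly -80.9
q [0.25  0.789 1.102 0.007 1.323 1.66 ]
delta tool mm [21.  -0.3 -3. ] turn -0.4
```

View pics/w5.png

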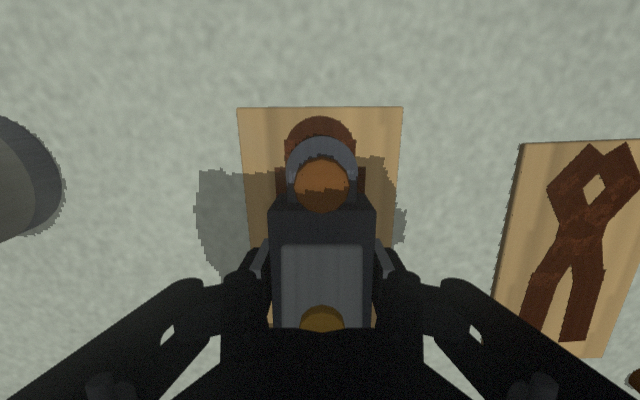

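The plane now points up in the image over its outline, and the tile's front edge runs (238,108) to (402,107). I'll check the tile from that edge.

```bash
python3 - <<'E'
from h import *
im,c=load('w5')
p=ray(c,[(237.5,107.5),(402.5,107)],.006)[:,:2]*1e3
d=p[1]-p[0];print(p.round(1),np.linalg.norm(d),np.degrees(np.arctan2(d[1],d[0]))+90)
a=np.arctan2(d[1],d[0])+np.pi/2;print(p.mean(0)-90*np.array([np.cos(a),np.sin(a)]), p.mean(0)-75*np.array([np.cos(a),np.sin(a)]))
E
```

```text
[[678.8 340.6]
 [694.5 244.3]] 97.5247512905276 9.258806811497365
[597.85570501 277.97642817] [612.66027972 280.38984226]
```

send_rows(motion=[8,0,-3,-0.4,5,0,-0.5,0,3,0,-0.5,0])

```text
time_s: 7.05
tcp_pos: [0.6131, 0.2791, 0.0214]
tool_rot: [-0.064, -0.675, -0.059, 0.732]
contact_force: [-0.6, -0.7, -4.3]
gripper_width: 0.0472
```

```bash
python3 - <<'E'
from h import *
go([.6135,.2804,.014],-80.5)
E
```

```text
t 7.05 tcp [613.1 279.1  21.4] w 47.2 F [-0.6 -0.7 -4.3] toolx [-0.08  -0.013 -0.997] yaw tooly -80.01
q [0.249 0.817 1.113 0.007 1.293 1.643]
delta tool mm [ 7.3 -1.2 -1.2] turn 0.49
```

send_rows(motion=[3,-1,-1,0.4,2,0,-0.5,0,2,0,0,0])

```text
time_s: 7.35
tcp_pos: [0.613, 0.2799, 0.018]
tool_rot: [-0.062, -0.675, -0.057, 0.733]
contact_force: [-6.1, -3.0, 8.6]
gripper_width: 0.0475
```

```bash
python3 - <<'E'
from h import *
go([.6135,.2804,.014],-80.5)
E
```

```text
t 7.35 tcp [613.  279.9  18. ] w 47.5 F [-6.1 -3.   8.6] toolx [-0.081 -0.014 -0.997] yaw tooly -80.37
q [0.251 0.821 1.114 0.006 1.288 1.651]
delta tool mm [ 4.  -0.4 -0.9] turn 0.13
```

send_rows(motion=[3,0,0,0,3,0,0,0,3,0,0,0])

```text
time_s: 7.65
tcp_pos: [0.6129, 0.2798, 0.0175]
tool_rot: [-0.063, -0.678, -0.057, 0.731]
contact_force: [-8.6, -3.2, 12.1]
gripper_width: 0.0469
```

```bash
python3 - <<'E'
from h import *
go([.6135,.2804,.014],-80.5)
E
```

```text
t 7.65 tcp [612.9 279.8  17.5] w 46.9 F [-8.6 -3.2 12.1] toolx [-0.074 -0.014 -0.997] yaw tooly -80.3
q [0.251 0.819 1.12  0.005 1.277 1.651]
delta tool mm [ 3.4 -0.5 -1. ] turn 0.2
```

send_rows(motion=[6,0,0,0,7,0,0,0,8,0,0,0,8,0,0,0,8,0,0,0])

```text
time_s: 8.15
tcp_pos: [0.6125, 0.2798, 0.0137]
tool_rot: [-0.063, -0.685, -0.058, 0.724]
contact_force: [-18.6, -7.3, 46.3]
gripper_width: 0.0471
```

```bash
python3 - <<'E'
from h import *
go([.6135,.2804,.014],-80.5)
E
```

```text
t 8.15 tcp [612.5 279.8  13.7] w 47.1 F [-18.6  -7.3  46.3] toolx [-0.055 -0.012 -0.998] yaw tooly -80.23
q [0.252 0.816 1.141 0.003 1.241 1.652]
delta tool mm [-0.3 -0.4 -1.1] turn 0.27
```

send_rows(motion=[4,0,0,0,5,0,0,0,5,0,0,0,5,0,0,0,5,0,0,0])

```text
time_s: 8.65
tcp_pos: [0.613, 0.28, 0.0137]
tool_rot: [-0.063, -0.69, -0.059, 0.719]
contact_force: [-10.9, -6.3, 28.1]
gripper_width: 0.047
```

```bash
python3 - <<'E'
from h import *
go([.6135,.2804,.014],-80.5)
im,c=snap('w6')
E
```

```text
t 8.65 tcp [613.  280.   13.7] w 47.0 F [-10.9  -6.3  28.1] toolx [-0.04  -0.009 -0.999] yaw tooly -80.09
q [0.253 0.811 1.152 0.002 1.22  1.65 ]
delta tool mm [-0.3 -0.3 -0.6] turn 0.41
```

View pics/w6.png

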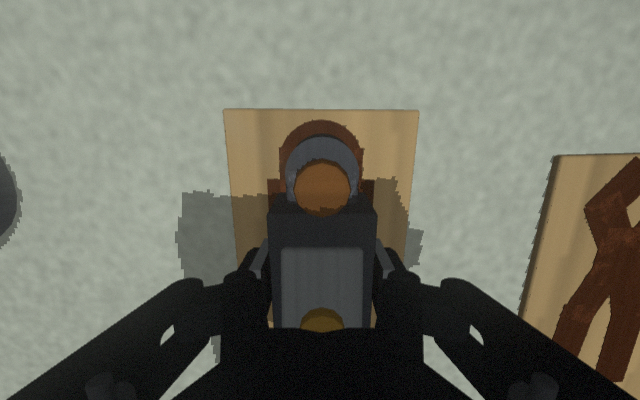

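send_rows(motion=[5,0,0,0,5,0,0,0,5,0,0,0,5,0,0,0,5,0,0,0])

```text
time_s: 9.2
tcp_pos: [0.6135, 0.2801, 0.0136]
tool_rot: [-0.063, -0.695, -0.06, 0.714]
contact_force: [-6.3, -1.9, 18.6]
gripper_width: 0.0469
```

send_rows(motion=[4,0,0,0,2,0,0,0,0,0,0,0])

```text
time_s: 9.5
tcp_pos: [0.6135, 0.2802, 0.0146]
tool_rot: [-0.063, -0.696, -0.061, 0.712]
contact_force: [1.3, -0.3, -5.5]
gripper_width: 0.0471
```

send_rows(motion=[0,0,0,0,0,0,0,0,0,0,0,0], hand=70)

```text
time_s: 9.8
tcp_pos: [0.615, 0.2806, 0.0158]
tool_rot: [-0.063, -0.698, -0.061, 0.711]
contact_force: [-0.3, 0.2, -0.1]
gripper_width: 0.07
```

```bash
python3 - <<'E'
from h import *
go([.6135,.2804,.014],-80.5)
E
```

```text
t 9.8 tcp [615.  280.6  15.8] w 70.0 F [-0.3  0.2 -0.1] toolx [-0.018 -0.004 -1.   ] yaw tooly -79.95
q [0.253 0.802 1.164 0.    1.194 1.649]
delta tool mm [ 1.8 -0.1  1.4] turn 0.55
```

Tilt is nearly gone. I'll lift away and verify the plane.

send_rows(motion=[-30,0,0,0,-40,0,0,0,-45,0,0,0,-45,0,0,0,-40,0,0,0])

```text
time_s: 10.3
tcp_pos: [0.6175, 0.281, 0.2157]
tool_rot: [-0.063, -0.694, -0.06, 0.715]
contact_force: [-0.1, 0.3, -0.1]
gripper_width: 0.0702
```

```bash
python3 - <<'E'
from h import *
go([.45,-.30,.22],0)
im,c=snap('w7')
E
```

```text
t 10.3 tcp [617.5 281.  215.7] w 70.2 F [-0.1  0.3 -0.1] toolx [-0.029 -0.007 -1.   ] yaw tooly -79.97
q [0.253 0.641 0.887 0.    1.645 1.649]
delta tool mm [  4.9 543.  266.1] turn -79.97
```

View pics/w7.png

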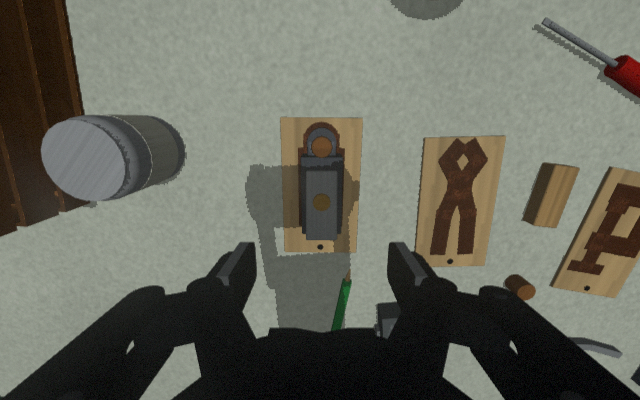

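The plane lies on its outline at (321,185), nose up like the outline. I'll check this numerically and measure the pincers tile from the same view.

```bash
python3 - <<'E'
from h import *
im,c=load('w7')
for r in rects(wood(im),c,.006): print(*r)
cv2.imwrite('pics/w7c.png',cv2.cvtColor(cv2.resize(im[105:265,260:385],None,fx=4,fy=3.7,interpolation=2),cv2.COLOR_RGB2BGR))
E
```

```text
[520. 287.] [503.6 -31.9] [53.8 27.7] 64.11
[605. 237.] [ 602.3 -128.2] [178.8 105.9] -0.82
[550. 194.] [641.9 -17.8] [83.2 49.2] 3.09
[458. 197.] [607.3  98.4] [179.9 100.4] 11.35
[320. 183.] [599.2 278.4] [177.8  99. ] 9.45
[625.  74.] [796.6 -47.4] [58.2 28.9] 72.34
[ 34. 118.] [605.8 621. ] [310.4 104.2] -8.77
```

View pics/w7c.png

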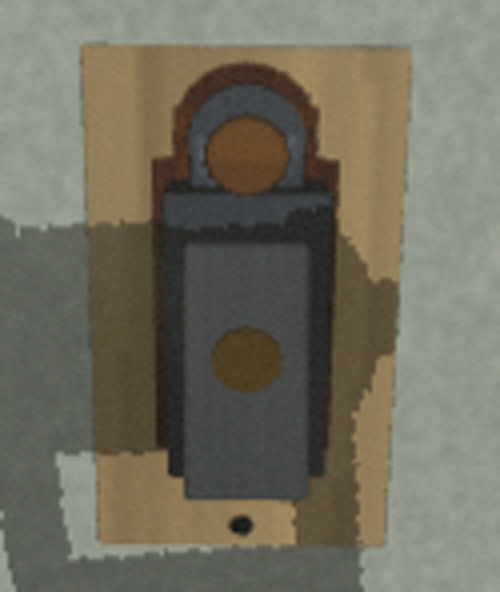

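```bash
python3 - <<'E'
from h import *
im,c=load('w7')
N=lambda x,y:(260+x/4,105+y/3.7)
q=np.array([N(247,62),N(247,85),N(156,300),N(165,300),N(330,300),N(341,165),N(153,165)])
for z in (.006,.026,.042): print(z,(ray(c,q,z)[:,:2]*1e3).round(1).tolist())
a=np.radians(9.45);d=np.array([np.cos(a),np.sin(a)]);t=np.array([599.2,278.4])
P=lambda p,z:(lambda w:((w-t)@d,(w-t)@np.array([-d[1],d[0]])))(ray(c,[p],z)[0,:2]*1e3)
print('outline nose',P(N(247,62),.006),'expect 85; nose',P(N(247,85),.006),P(N(247,85),.03),'expect 80')
print('cheek front L/R',P(N(165,200),.042),P(N(335,200),.042),'rear',P(N(168,475),.042),P(N(325,475),.042),'expect x 49 / -45 y +-24')
E
```

```text
0.006 [[682.0, 291.3], [674.9, 290.1], [598.4, 306.3], [599.0, 303.5], [608.2, 251.1], [654.4, 256.8], [644.3, 314.2]]
0.026 [[682.4, 291.5], [675.6, 290.3], [603.6, 305.6], [604.0, 302.9], [612.8, 253.5], [656.3, 258.9], [646.8, 313.1]]
0.042 [[682.6, 291.6], [676.2, 290.4], [607.7, 305.0], [608.1, 302.4], [616.4, 255.4], [657.9, 260.6], [648.8, 312.1]]
outline nose (np.float64(83.80816052781198), np.float64(-0.8421163852755653)) expect 85; nose (np.float64(76.56675230818297), np.float64(-0.9181220075839432)) (np.float64(77.49668514481051), np.float64(-0.8294038366882535)) expect 80
cheek front L/R (np.float64(43.96748802150098), np.float64(21.89885653770145)) (np.float64(44.436415262013284), np.float64(-25.871354913741897)) rear (np.float64(-46.57320395614284), np.float64(22.004091663527394)) (np.float64(-46.131810257332425), np.float64(-25.886306383348668)) expect x 49 / -45 y +-24
```

send_rows(motion=[0,43,25,-8,0,39,31,-8,0,35,36,-8,0,29,40,-8,0,23,44,-8], hand=85)

```text
time_s: 10.85
tcp_pos: [0.5382, 0.0534, 0.2268]
tool_rot: [-0.303, -0.636, -0.304, 0.642]
contact_force: [2.0, -0.2, -0.1]
gripper_width: 0.0852
```

send_rows(motion=[0,17,47,-8,0,10,49,-8,0,3,50,-8,0,-4,50,-8,0,-10,49,-8])

```text
time_s: 11.35
tcp_pos: [0.4607, -0.1568, 0.2282]
tool_rot: [-0.491, -0.506, -0.491, 0.511]
contact_force: [1.2, 0.1, -0.1]
gripper_width: 0.0849
```

```bash
python3 - <<'E'
from h import *
go([.42,-.29,.20],0)
E
```

```text
t 11.35 tcp [ 460.7 -156.8  228.2] w 84.9 F [ 1.2  0.1 -0.1] toolx [-0.004 -0.004 -1.   ] yaw tooly -1.97
q [-0.569  0.273  1.47  -0.006  1.4   -0.534]
delta tool mm [ 29.  -36.  134.3] turn -1.97
```

send_rows(motion=[5,-9,40,0,5,-9,40,0,5,-9,40,-2,5,-9,20,0,0,0,0,0])

```text
time_s: 11.85
tcp_pos: [0.417, -0.3067, 0.2085]
tool_rot: [-0.502, -0.498, -0.498, 0.502]
contact_force: [0.1, 0.5, -0.6]
gripper_width: 0.085
```

```bash
python3 - <<'E'
from h import *
go([.42,-.29,.20],0)
im,c=snap('w8')
E
```

```text
t 11.85 tcp [ 417.  -306.7  208.5] w 85.0 F [ 0.1  0.5 -0.6] toolx [-0.001 -0.008 -1.   ] yaw tooly 0.0
q [-0.86   0.341  1.429 -0.006  1.366 -0.859]
delta tool mm [  8.4   3.  -16.7] turn 0.0
```

View pics/w8.png

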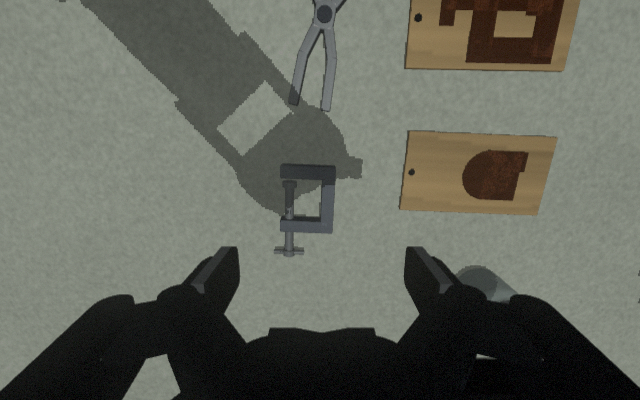

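The clamp is in view: spine on the right at x≈328, arms to the left at rows 172 and 226, cross bar at (289,251). I'll zoom in and also measure the tape tile.

```bash
python3 - <<'E'
from h import *
im,c=load('w8')
for r in rects(wood(im),c,.006): print(*r)
cv2.imwrite('pics/w8c.png',cv2.cvtColor(cv2.resize(im[150:270,260:360],None,fx=5,fy=5,interpolation=2),cv2.COLOR_RGB2BGR))
E
```

```text
[577. 388.] [ 823.9 -644.6] [71.2 51.1] 44.6
[348. 379.] [ 459.  -622.6] [67.5 31. ] 50.83
[486. 377.] [ 675.7 -619.7] [91.  87.9] 89.98
[605. 368.] [ 852.5 -601.8] [74.3 27. ] -41.51
[475. 172.] [ 608.5 -299.7] [180.3  99.2] -2.42
[490.  34.] [ 600.9 -146.5] [181.   68.1] 0.0
```

View pics/w8c.png

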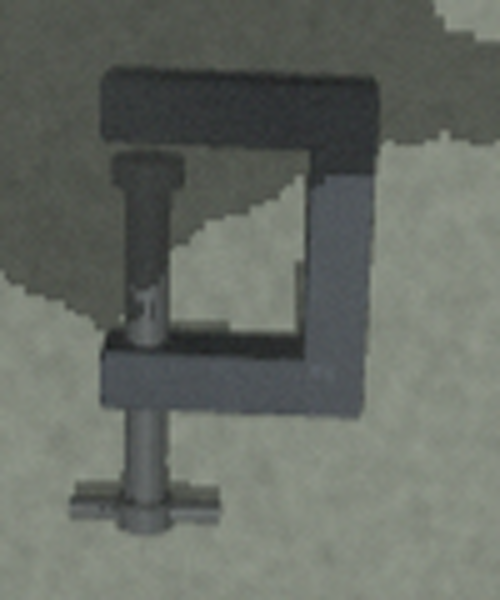

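```bash
python3 - <<'E'
from h import *
im,c=load('w8')
N=lambda x,y:(260+x/5,150+y/5)
f=lambda p,z=.02:ray(c,[N(*p)],z)[0,:2]*1e3
for n,p in dict(rt=(379,90),rb=(360,412),lt=(311,150),lb=(305,355),topL=(103,75),topR=(378,80),botR=(362,415),botL=(105,405)).items(): print(n,f(p).round(1),f(p,0).round(1))
print('bar',f((145,515),.01))
ang=lambda a,b:np.degrees(np.arctan2(*(f(a)-f(b))[::-1]))
print(ang((379,90),(360,412)),ang((311,150),(305,355)),ang((103,75),(378,80)),ang((105,405),(362,415)))
E
```

```text
rt [ 433.9 -289.7] [ 435.  -292.8]
rb [ 430.3 -371.9] [ 431.1 -380. ]
lt [ 417.8 -304.2] [ 417.8 -308.2]
lb [ 416.3 -356.5] [ 416.3 -363.7]
topL [ 368.4 -286.1] [ 365.5 -289. ]
topR [ 433.7 -287.3] [ 434.7 -290.3]
botR [ 430.8 -372.7] [ 431.6 -380.8]
botL [ 365.5 -369.9] [ 362.4 -377.9]
bar [ 373.43181686 -405.48815967]
87.44971676685172 88.39531669369269 178.95259080856584 177.60063599306983
```

```bash
python3 - <<'E'
from h import *
go([.4246,-.3322,.05],-1.9)
E
```

```text
t 11.9 tcp [ 417.6 -305.6  208.8] w 85.0 F [0.3 1.4 0.6] toolx [-0.    -0.008 -1.   ] yaw tooly 0.05
q [-0.858  0.34   1.429 -0.005  1.367 -0.858]
delta tool mm [159.    7.   25.3] turn 1.95
```

send_rows(motion=[25,4,13,2,35,3,13,0,35,0,0,0,35,0,0,0,15,0,0,0], hand=36)

```text
time_s: 12.4
tcp_pos: [0.4295, -0.331, 0.064]
tool_rot: [-0.498, -0.506, -0.486, 0.509]
contact_force: [-0.2, -0.1, 0.1]
gripper_width: 0.036
```

```bash
python3 - <<'E'
from h import *
go([.4246,-.3322,.004],-1.9)
im,c=snap('w9')
E
```

```text
t 12.4 tcp [ 429.5 -331.    64. ] w 36.0 F [-0.2 -0.1  0.1] toolx [ 0.009 -0.016 -1.   ] yaw tooly -1.77
q [-0.873  0.542  1.569 -0.004  1.013 -0.84 ]
delta tool mm [59.9 -5.4  0.4] turn 0.13
```

View pics/w9.png

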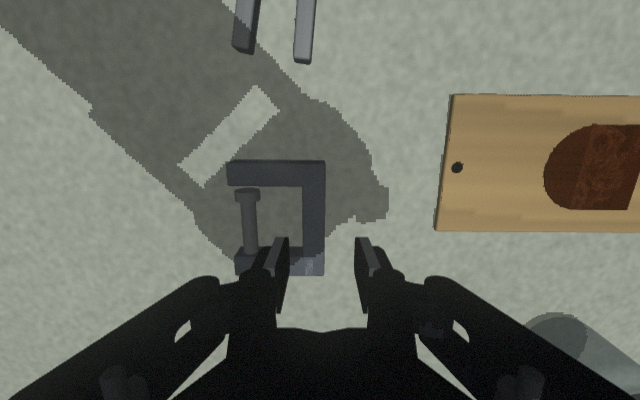

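The spine (x≈303–325) lies left of the finger midline (322). That fits the computed 5 mm shift.

send_rows(motion=[0,-5,0,0,20,0,0,0,15,0,0,0,0,0,0,0])

```text
time_s: 12.85
tcp_pos: [0.4266, -0.3294, 0.0309]
tool_rot: [-0.501, -0.505, -0.485, 0.508]
contact_force: [0.0, -0.3, 0.5]
gripper_width: 0.0353
```

```bash
python3 - <<'E'
from h import *
go([.4246,-.3322,.003],-1.9)
im,c=snap('w10')
E
```

```text
t 12.85 tcp [ 426.6 -329.4   30.9] w 35.3 F [ 0.  -0.3  0.5] toolx [ 0.012 -0.019 -1.   ] yaw tooly -1.55
q [-0.876  0.586  1.612 -0.004  0.922 -0.846]
delta tool mm [27.9 -2.3  2.3] turn 0.35
```

View pics/w10.png

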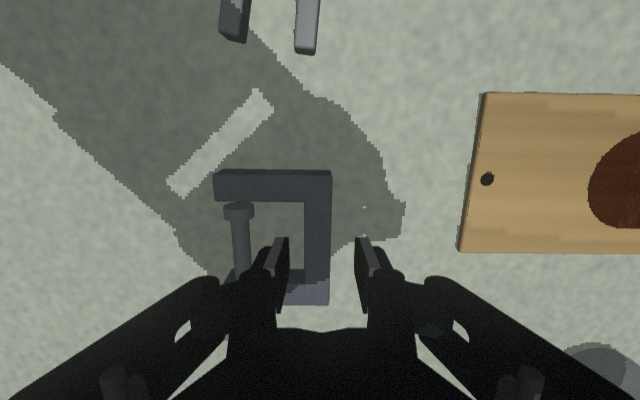

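send_rows(motion=[10,-2,2,0,10,0,0,0,6,0,0,0,0,0,0,0])

```text
time_s: 13.3
tcp_pos: [0.4262, -0.3333, 0.0071]
tool_rot: [-0.503, -0.505, -0.483, 0.508]
contact_force: [-0.2, 0.7, 0.7]
gripper_width: 0.0357
```

```bash
python3 - <<'E'
from h import *
go([.4246,-.3322,.003],-1.9)
E
```

```text
t 13.3 tcp [ 426.2 -333.3    7.1] w 35.7 F [-0.2  0.7  0.7] toolx [ 0.016 -0.024 -1.   ] yaw tooly -1.51
q [-0.881  0.624  1.63  -0.004  0.858 -0.852]
delta tool mm [ 4.  -1.7 -1.1] turn 0.39
```

send_rows(motion=[3,-1.5,-1,0.4,0,0,0,0,0,0,0,0,0,0,0,0,0,0,0,0], hand=8, newtons=70)

```text
time_s: 13.8
tcp_pos: [0.4244, -0.332, 0.004]
tool_rot: [-0.501, -0.507, -0.481, 0.51]
contact_force: [-0.4, -0.3, -0.2]
gripper_width: 0.0149
```

```bash
python3 - <<'E'
from h import *
go([.4246,-.3322,.09],-1.9)
E
```

```text
t 13.8 tcp [ 424.4 -332.     4. ] w 14.9 F [-0.4 -0.3 -0.2] toolx [ 0.016 -0.024 -1.   ] yaw tooly -1.97
q [-0.882  0.627  1.638 -0.004  0.848 -0.845]
delta tool mm [-85.9   1.6   2.2] turn -0.07
```

send_rows(motion=[-20,0,0,0,-30,0,0,0,-30,0,0,0,-10,0,0,0])

```text
time_s: 14.2
tcp_pos: [0.4218, -0.3283, 0.0933]
tool_rot: [-0.498, -0.507, -0.484, 0.51]
contact_force: [0.6, -0.3, -4.9]
gripper_width: 0.014
```

send_rows(motion=[-2,17,-16,8.1,-2,15,-19,8.1,-2,12,-21,8.1,-2,9,-22,8.1,-2,6,-23,8.1])

```text
time_s: 14.7
tcp_pos: [0.5119, -0.2484, 0.0997]
tool_rot: [0.281, 0.652, 0.269, -0.651]
contact_force: [0.2, -0.1, -4.6]
gripper_width: 0.0142
```

send_rows(motion=[-2,3,-24,8.1,-2,-1,-24,8.1,-2,-4,-24,8.1,-2,-7,-23,8.1,-2,-10,-22,8.1])

```text
time_s: 15.2
tcp_pos: [0.6081, -0.1686, 0.1017]
tool_rot: [-0.026, -0.706, -0.019, 0.708]
contact_force: [0.4, -0.2, -5.2]
gripper_width: 0.0143
```

```bash
python3 - <<'E'
from h import *
go([.6235,-.1602,.06],-91)
im,c=snap('w11')
E
```

```text
t 15.2 tcp [ 608.1 -168.6  101.7] w 14.3 F [ 0.4 -0.2 -5.2] toolx [-0.003 -0.009 -1.   ] yaw tooly -86.4
q [-0.454  0.631  1.247 -0.01   1.261  1.057]
delta tool mm [ 41.6  -7.8 -16. ] turn 4.6
```

View pics/w11.png

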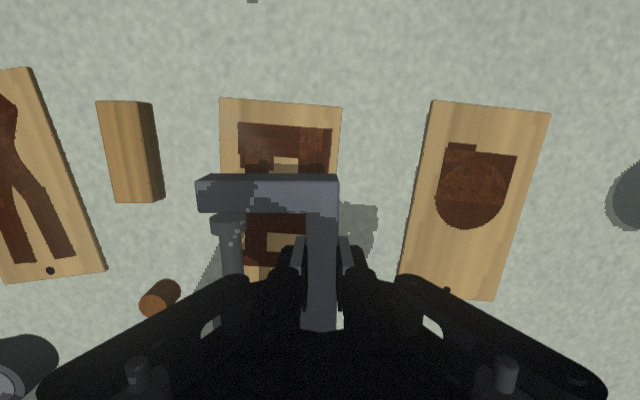

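send_rows(motion=[5,-8,-16,4.6,15,0,0,0,20,0,0,0,5,0,0,0])

```text
time_s: 15.65
tcp_pos: [0.6263, -0.1554, 0.05]
tool_rot: [0.006, -0.705, 0.011, 0.709]
contact_force: [-1.3, -0.6, -5.3]
gripper_width: 0.0142
```

```bash
python3 - <<'E'
from h import *
go([.6235,-.1602,.010],-91)
im,c=snap('w12')
E
```

```text
t 15.65 tcp [ 626.3 -155.4   50. ] w 14.2 F [-1.3 -0.6 -5.3] toolx [-0.005 -0.007 -1.   ] yaw tooly -91.37
q [-0.423  0.711  1.252 -0.009  1.18   1.175]
delta tool mm [40.1  4.6  2.4] turn -0.37
```

View pics/w12.png

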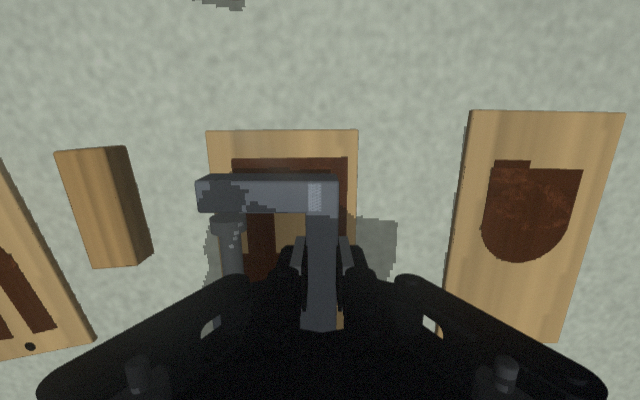

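send_rows(motion=[10,4.5,2.5,-0.4,12,0,0,0,8,0,0,0,2,0,0,0])

```text
time_s: 16.1
tcp_pos: [0.6233, -0.1616, 0.0165]
tool_rot: [0.003, -0.706, 0.008, 0.709]
contact_force: [0.2, 0.8, -4.5]
gripper_width: 0.0143
```

```bash
python3 - <<'E'
from h import *
go([.6235,-.1602,.010],-91)
E
```

```text
t 16.1 tcp [ 623.3 -161.6   16.5] w 14.3 F [ 0.2  0.8 -4.5] toolx [-0.004 -0.007 -1.   ] yaw tooly -90.95
q [-0.434  0.75   1.285 -0.01   1.108  1.158]
delta tool mm [ 6.5 -1.4 -0.2] turn 0.05
```

send_rows(motion=[3,-1.4,0,0,3,0,0,0,2,0,0,0])

```text
time_s: 16.4
tcp_pos: [0.6239, -0.1603, 0.0097]
tool_rot: [0.003, -0.706, 0.009, 0.708]
contact_force: [-7.0, 1.5, 19.2]
gripper_width: 0.0141
```

```bash
python3 - <<'E'
from h import *
go([.6235,-.1602,.010],-91)
im,c=snap('w13')
E
```

```text
t 16.4 tcp [ 623.9 -160.3    9.7] w 14.1 F [-7.   1.5 19.2] toolx [-0.003 -0.008 -1.   ] yaw tooly -90.94
q [-0.431  0.758  1.29  -0.01   1.092  1.16 ]
delta tool mm [-0.3 -0.1  0.4] turn 0.06
```

View pics/w13.png

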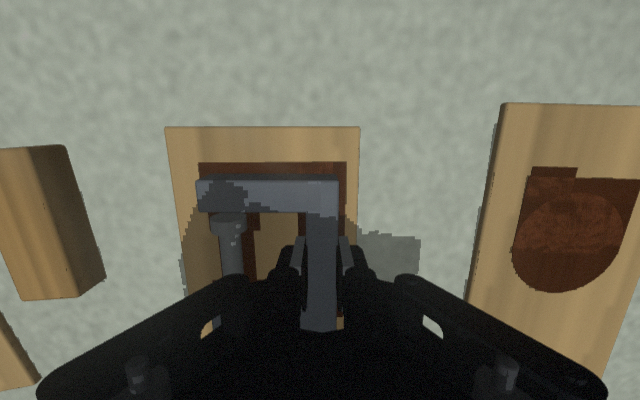

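```bash
python3 - <<'E'
from h import *
im,c=load('w13')
a=np.radians(-0.95);d=np.array([np.cos(a),np.sin(a)]);n=np.array([-d[1],d[0]]);t=np.array([601.6,-129.8])
P=lambda p,z:[round(float(v),1) for v in ((lambda w:((w-t)@d-22,(w-t)@n+30))(ray(c,[p],z)[0,:2]*1e3))]
print('tile edge corners',P((165,127),.006),P((361,127),.006),'exp x 68, y 80/-20')
print('outline corners',P((199,163),.006),P((347,162),.006),'exp x50 y 64?/-13')
print('clamp corners',P((196,180),.026),P((338,180),.026),'exp x45,y59/-8')
E
```

```text
tile edge corners [67.4, 78.3] [67.4, -20.5] exp x 68, y 80/-20
outline corners [49.3, 63.4] [49.8, -13.8] exp x50 y 64?/-13
clamp corners [44.2, 57.1] [44.1, -7.9] exp x45,y59/-8
```

Within about 1 mm of the target. I'll release with a narrow opening.

send_rows(motion=[0,0,0,0,0,0,0,0,0,0,0,0], hand=34)

```text
time_s: 16.75
tcp_pos: [0.6254, -0.1608, 0.0125]
tool_rot: [-0.002, 0.708, -0.009, -0.706]
contact_force: [0.6, 0.3, 1.2]
gripper_width: 0.0342
```

send_rows(motion=[-10,0,0,0,-30,0,0,0,-45,0,0,0,-45,0,0,0,-45,0,0,0])

```text
time_s: 17.25
tcp_pos: [0.6231, -0.1582, 0.1898]
tool_rot: [0.004, -0.704, 0.008, 0.71]
contact_force: [-0.6, -0.5, -0.4]
gripper_width: 0.034
```

```bash
python3 - <<'E'
from h import *
go([.43,-.13,.19],0)
im,c=snap('w14')
E
```

```text
t 17.25 tcp [ 623.1 -158.2  189.8] w 34.0 F [-0.6 -0.5 -0.4] toolx [-0.007 -0.006 -1.   ] yaw tooly -90.94
q [-0.429  0.577  1.081 -0.008  1.488  1.159]
delta tool mm [  1.1 -25.  193.5] turn -90.94
```

View pics/w14.png

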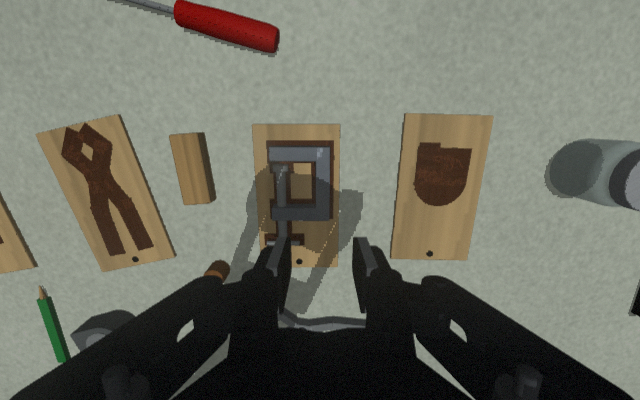

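The clamp lies squarely on its outline at (300,185), cross bar toward the hole. Next, the pincers.

send_rows(motion=[0,-5,17,-8.4,0,-8,16,-8.4,0,-11,14,-8.4,0,-13,12,-8.4,0,-15,9,-8.4], hand=45)

```text
time_s: 17.8
tcp_pos: [0.5427, -0.1274, 0.2046]
tool_rot: [0.262, 0.664, 0.246, -0.656]
contact_force: [-0.6, 0.1, -0.2]
gripper_width: 0.0451
```

send_rows(motion=[0,-17,7,-8.4,0,-18,4,-8.4,0,-18,2,-8.4,0,-18,0,-8.4,0,-18,-2,-8.4])

```text
time_s: 18.3
tcp_pos: [0.4561, -0.0891, 0.2052]
tool_rot: [0.489, 0.522, 0.467, -0.519]
contact_force: [0.5, 0.1, 0.4]
gripper_width: 0.0452
```

send_rows(motion=[0,-10,-10,-4,0,0,0,0])

```text
time_s: 18.5
tcp_pos: [0.4452, -0.0774, 0.2061]
tool_rot: [0.509, 0.504, 0.486, -0.501]
contact_force: [0.7, -0.4, 0.5]
gripper_width: 0.0451
```

```bash
python3 - <<'E'
from h import *
go([.43,-.11,.19],0)
im,c=snap('w15')
E
```

```text
t 18.5 tcp [445.2 -77.4 206.1] w 45.1 F [ 0.7 -0.4  0.5] toolx [ 0.026 -0.021 -0.999] yaw tooly -0.57
q [-0.43   0.219  1.616 -0.009  1.275 -0.418]
delta tool mm [ 16.3 -15.3  32.5] turn -0.57
```

View pics/w15.png

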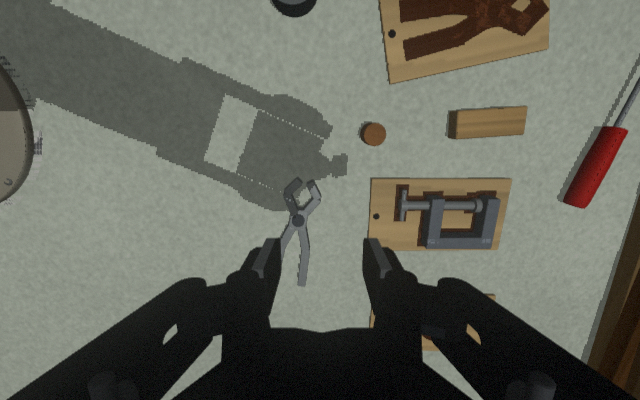

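send_rows(motion=[0,-8,25,-0.5,0,-7,25,0,0,0,10,0,0,0,0,0])

```text
time_s: 18.95
tcp_pos: [0.4325, -0.1414, 0.2083]
tool_rot: [0.511, 0.504, 0.484, -0.501]
contact_force: [0.4, 0.3, -0.1]
gripper_width: 0.0449
```

```bash
python3 - <<'E'
from h import *
go([.43,-.11,.19],0)
im,c=snap('w16')
h=cv2.cvtColor(im,cv2.COLOR_RGB2HSV)
cv2.imwrite('pics/w16c.png',cv2.cvtColor(cv2.resize(im[120:260,240:380],None,fx=4.2,fy=4.2,interpolation=2),cv2.COLOR_RGB2BGR))
E
```

```text
t 18.95 tcp [ 432.5 -141.4  208.3] w 44.9 F [ 0.4  0.3 -0.1] toolx [ 0.03  -0.023 -0.999] yaw tooly -0.57
q [-0.575  0.219  1.608 -0.003  1.276 -0.564]
delta tool mm [ 17.5  -3.4 -31.8] turn -0.57
```

View pics/w16c.png

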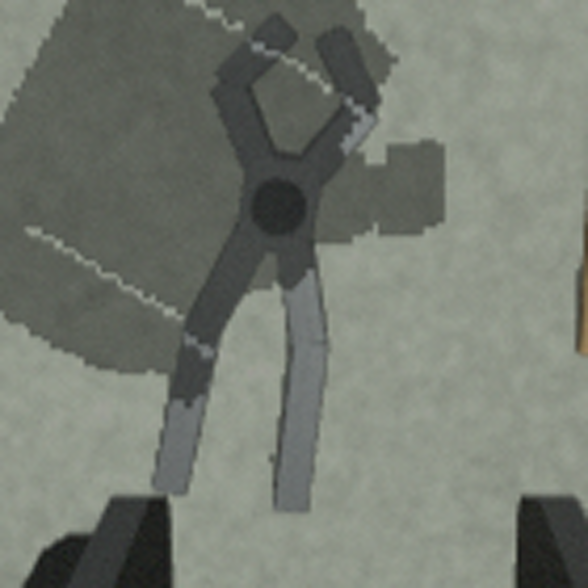

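```bash
python3 - <<'E'
from h import *
im,c=load('w16')
f=lambda x,y,z=.016:ray(c,[(240+x/4.2,120+y/4.2)],z)[0,:2]*1e3
piv=f(278,207,.018);H=(f(170,490)+f(291,508))/2;J=(f(277,25)+f(333,38))/2;B=(f(213,85)+f(380,100))/2
print(piv,H,J,B)
for q,s in ((H,-1),(J,1),(B,1)):
    v=(q-piv)*s;print(np.hypot(*v),np.degrees(np.arctan2(v[1],v[0])))
v=J-H;print(np.degrees(np.arctan2(v[1],v[0])))
e=f(291,508)-f(170,490);print(np.hypot(*e),np.degrees(np.arctan2(e[1],e[0]))+90)
c=json.load(open('top.json'))
g=lambda x,y:ray(c,[(340+x/4,110+y/3.75)],.016)[0,:2]*1e3
print(g(183,457),(g(328,452)+g(318,507))/2)
E
```

```text
[ 420.10937887 -128.85453469] [ 403.16277209 -219.75577662] [428.73355135 -80.76328166] [426.12851222 -97.15148923]
92.46741732440063 79.43964863227292
48.85841758204734 79.83325089618673
32.26938266052522 79.2497870029129
79.57572250189749
37.62258263691739 79.38141355522335
[ 419.00967991 -128.16162898] [ 402.07208144 -218.15077434]
```

```bash
python3 - <<'E'
from h import *
go([.4198,-.1286,.05],-10.5)
E
```

```text
t 19.0 tcp [ 432.5 -140.8  208.2] w 45.2 F [-0.   0.6 -0.7] toolx [ 0.03  -0.023 -0.999] yaw tooly -0.53
q [-0.574  0.219  1.609 -0.003  1.276 -0.564]
delta tool mm [157.5 -17.5 -15.7] turn 9.97
```

send_rows(motion=[30,-6,-5,5,35,-6,-5,5,35,-5,-5,0,35,0,0,0,10,0,0,0], hand=40)

```text
time_s: 19.5
tcp_pos: [0.4251, -0.1252, 0.0601]
tool_rot: [0.465, 0.55, 0.434, -0.541]
contact_force: [-0.1, -0.2, 0.3]
gripper_width: 0.0402
```

```bash
python3 - <<'E'
from h import *
go([.4198,-.1286,.003],-10.5)
im,c=snap('w17')
E
```

```text
t 19.5 tcp [ 425.1 -125.2   60.1] w 40.2 F [-0.1 -0.2  0.3] toolx [ 0.038 -0.027 -0.999] yaw tooly -11.03
q [-0.553  0.411  1.863 -0.004  0.822 -0.358]
delta tool mm [56.9 -7.   3.3] turn -0.53
```

View pics/w17.png

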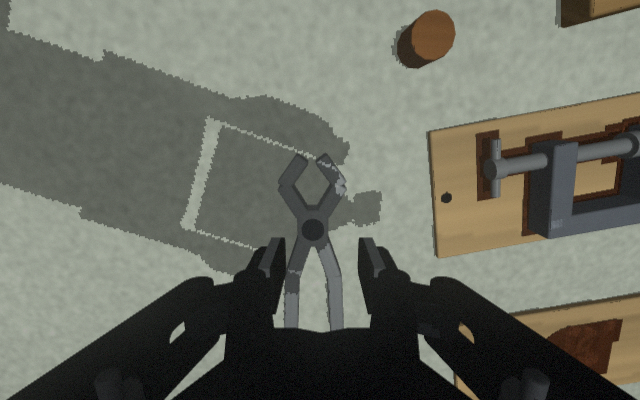

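The pincers are upright between the fingers, pivot at (313,229). I'll apply the shift and go down.

send_rows(motion=[5,-7,3,-0.5,20,0,0,0,20,0,0,0,5,0,0,0])

```text
time_s: 19.95
tcp_pos: [0.4207, -0.1276, 0.0101]
tool_rot: [0.47, 0.548, 0.435, -0.538]
contact_force: [0.1, 0.6, 0.9]
gripper_width: 0.0398
```

```bash
python3 - <<'E'
from h import *
go([.4198,-.1286,.003],-10.5)
E
```

```text
t 19.95 tcp [ 420.7 -127.6   10.1] w 39.8 F [0.1 0.6 0.9] toolx [ 0.042 -0.029 -0.999] yaw tooly -10.35
q [-0.564  0.505  1.926 -0.003  0.66  -0.38 ]
delta tool mm [ 7.1 -1.   1. ] turn 0.15
```

send_rows(motion=[6,-1,1,0,1,0,0,0,0,0,0,0])

```text
time_s: 20.25
tcp_pos: [0.4203, -0.1288, 0.0041]
tool_rot: [0.471, 0.548, 0.435, -0.538]
contact_force: [-1.3, 0.1, 0.2]
gripper_width: 0.0398
```

send_rows(motion=[0,0,0,0,0,0,0,0,0,0,0,0,0,0,0,0], hand=14, newtons=70)

```text
time_s: 20.65
tcp_pos: [0.4203, -0.1287, 0.0054]
tool_rot: [0.471, 0.548, 0.434, -0.538]
contact_force: [-0.0, -0.1, -3.2]
gripper_width: 0.0214
```

```bash
python3 - <<'E'
from h import *
go([.4198,-.1286,.003],-10.5)
im,c=snap('w18')
E
```

```text
t 20.65 tcp [ 420.3 -128.7    5.4] w 21.4 F [-0.  -0.1 -3.2] toolx [ 0.045 -0.03  -0.999] yaw tooly -10.33
q [-0.567  0.514  1.932 -0.003  0.641 -0.384]
delta tool mm [ 2.4 -0.6 -0.1] turn 0.17
```

View pics/w18.png

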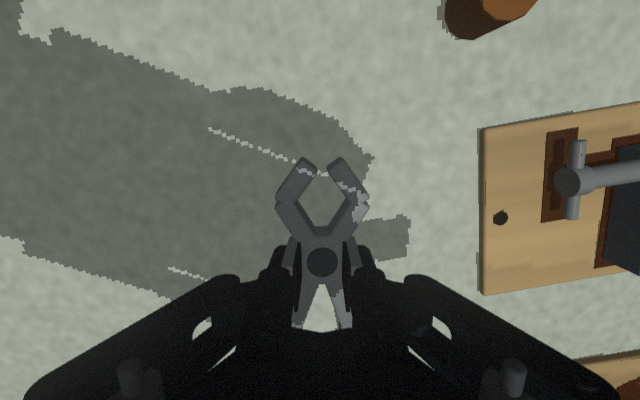

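The pincers are gripped at the neck, pivot (322,262) centred between the pads. I'll lift and carry.

send_rows(motion=[-20,0,0,0,-30,0,0,0,-30,0,0,0,-10,0,0,0])

```text
time_s: 21.1
tcp_pos: [0.415, -0.1253, 0.0964]
tool_rot: [0.469, 0.548, 0.436, -0.538]
contact_force: [0.2, -0.0, -3.1]
gripper_width: 0.0212
```

send_rows(motion=[-1,19,-29,7.6,-1,15,-32,7.6,-1,10,-33,7.6,-1,6,-34,7.6,-1,1,-35,7.6])

```text
time_s: 21.6
tcp_pos: [0.5366, 0.0029, 0.1045]
tool_rot: [0.256, 0.674, 0.227, -0.654]
contact_force: [-0.1, -1.5, -2.7]
gripper_width: 0.0215
```

send_rows(motion=[-1,-3,-35,7.6,-1,-8,-34,7.6,-1,-12,-33,7.6,0,-16,-31,7.6])

```text
time_s: 22.0
tcp_pos: [0.6388, 0.1065, 0.1071]
tool_rot: [0.062, 0.717, 0.04, -0.693]
contact_force: [1.1, -0.4, -2.7]
gripper_width: 0.0214
```

```bash
python3 - <<'E'
from h import *
go([.6360,.1040,.06],-78.5)
im,c=snap('w19')
for r in rects(wood(im),c,.006): print(*r)
E
```

```text
t 22.0 tcp [638.8 106.5 107.1] w 21.4 F [ 1.1 -0.4 -2.7] toolx [ 0.037 -0.029 -0.999] yaw tooly -81.74
q [-0.006  0.639  1.214 -0.03   1.251  1.429]
delta tool mm [47.   0.4  4.7] turn -3.24
[633. 334.] [ 544.1 -243.6] [57.3 21.7] 23.83
[546. 326.] [ 542.6 -148.4] [61.8 58.7] -0.94
[321. 308.] [540.3  89.9] [43.2 32.5] 11.18
[ 79. 247.] [570.8 316.9] [28.2 24.6] -67.92
[566. 252.] [ 623.2 -140.4] [49.9 26.6] 0.62
[541. 237.] [ 614.9 -127.7] [153.3 102.5] -1.0
[448. 218.] [640.8 -16.3] [85.6 42.5] 3.39
[322. 191.] [639.6 103.8] [114.   98.8] 11.34
[134. 219.] [586.  272.7] [205.5 104.2] 9.55
[558.  60.] [788.7 -76.5] [116.3  30.2] 74.37
```

View pics/w19.png

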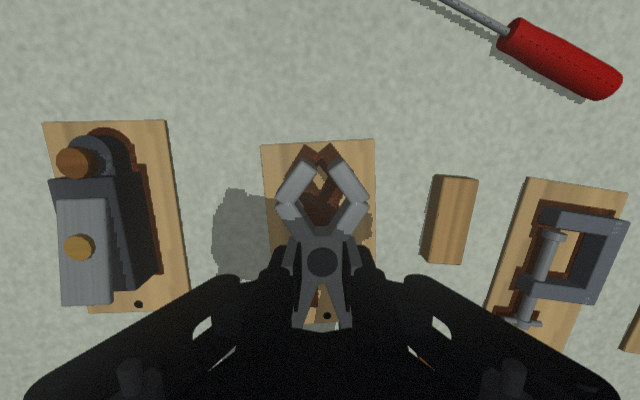

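send_rows(motion=[15,0.5,5,-3.2,25,0,0,0,25,0,0,0,5,0,0,0])

```text
time_s: 22.45
tcp_pos: [0.6405, 0.1094, 0.0331]
tool_rot: [0.081, 0.717, 0.059, -0.69]
contact_force: [-0.9, -0.7, -3.7]
gripper_width: 0.0212
```

```bash
python3 - <<'E'
from h import *
go([.6360,.1040,.012],-78.5)
im,c=snap('w20')
E
```

```text
t 22.45 tcp [640.5 109.4  33.1] w 21.2 F [-0.9 -0.7 -3.7] toolx [ 0.04  -0.027 -0.999] yaw tooly -78.64
q [-0.002  0.724  1.285 -0.03   1.092  1.383]
delta tool mm [21.   3.6  6.2] turn -0.14
```

View pics/w20.png

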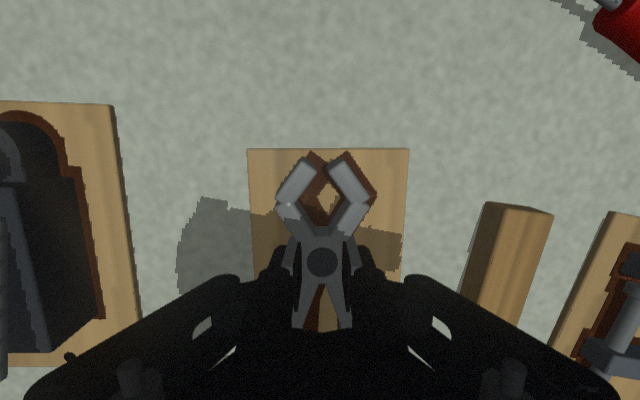

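send_rows(motion=[2,3.5,6,0,6,0,0,0,5,0,0,0,2,0,0,0])

```text
time_s: 22.9
tcp_pos: [0.6373, 0.1035, 0.0211]
tool_rot: [0.081, 0.719, 0.059, -0.688]
contact_force: [0.5, -0.4, -3.8]
gripper_width: 0.0217
```

```bash
python3 - <<'E'
from h import *
go([.6360,.1040,.012],-78.5)
E
```

```text
t 22.9 tcp [637.3 103.5  21.1] w 21.7 F [ 0.5 -0.4 -3.8] toolx [ 0.046 -0.027 -0.999] yaw tooly -78.68
q [-0.011  0.731  1.313 -0.03   1.051  1.376]
delta tool mm [ 9.  -1.   1.5] turn -0.18
```

send_rows(motion=[4,-1,1.5,0,3,0,0,0,3,0,0,0,3,0,0,0])

```text
time_s: 23.3
tcp_pos: [0.6371, 0.1041, 0.0104]
tool_rot: [0.081, 0.72, 0.059, -0.687]
contact_force: [-13.8, 0.2, 31.4]
gripper_width: 0.0218
```

```bash
python3 - <<'E'
from h import *
go([.6360,.1040,.012],-78.5)
im,c=snap('w21')
E
```

```text
t 23.3 tcp [637.1 104.1  10.4] w 21.8 F [-13.8   0.2  31.4] toolx [ 0.05  -0.027 -0.998] yaw tooly -78.68
q [-0.01   0.744  1.324 -0.031  1.024  1.377]
delta tool mm [-1.6 -0.1  1. ] turn -0.18
```

View pics/w21.png

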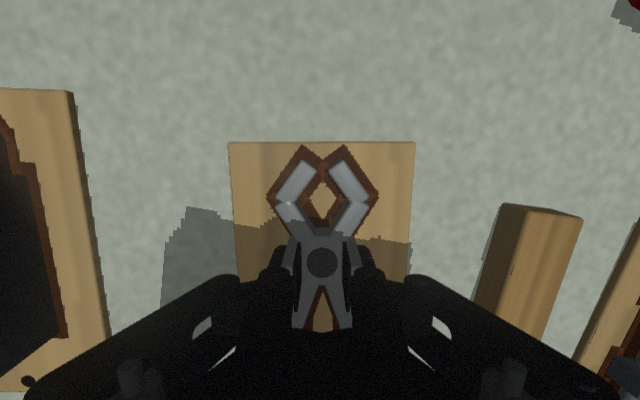

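The pincers are pressed flat, with the outline border even around the jaws (276–370 px). I'll release.

send_rows(motion=[-0.5,0,0,0,0,0,0,0])

```text
time_s: 23.55
tcp_pos: [0.6369, 0.1042, 0.0116]
tool_rot: [0.081, 0.72, 0.059, -0.687]
contact_force: [0.4, 0.9, -1.7]
gripper_width: 0.0211
```

send_rows(motion=[0,0,0,0,0,0,0,0,0,0,0,0], hand=40)

```text
time_s: 23.85
tcp_pos: [0.6377, 0.1042, 0.0115]
tool_rot: [0.081, 0.721, 0.059, -0.686]
contact_force: [0.1, 0.0, -0.5]
gripper_width: 0.0401
```

send_rows(motion=[-10,0,0,0,-30,0,0,0,-45,0,0,0,-45,0,0,0,-45,0,0,0])

```text
time_s: 24.35
tcp_pos: [0.6263, 0.1088, 0.1879]
tool_rot: [0.081, 0.717, 0.059, -0.69]
contact_force: [-0.0, -0.0, -0.4]
gripper_width: 0.0397
```

```bash
python3 - <<'E'
from h import *
go([.43,.15,.19],10)
im,c=snap('w22')
E
```

```text
t 24.35 tcp [626.3 108.8 187.9] w 39.7 F [-0.  -0.  -0.4] toolx [ 0.04  -0.027 -0.999] yaw tooly -78.67
q [-0.003  0.547  1.142 -0.027  1.413  1.373]
delta tool mm [-11.  -78.9 184.1] turn -88.67
```

View pics/w22.png

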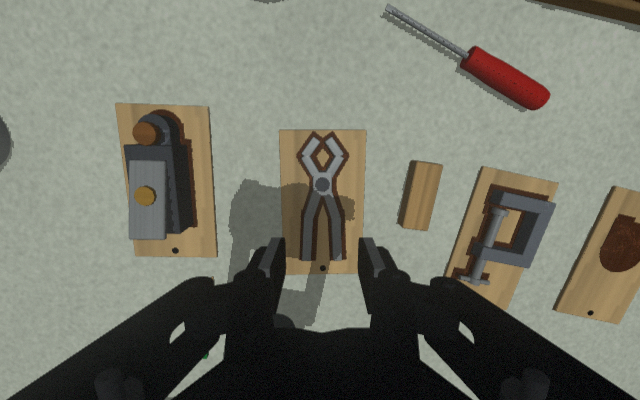

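The pincers are centred on their outline, so only the tape is left.

send_rows(motion=[0,-8,16,-8.1,0,-10,15,-8.1,0,-12,13,-8.1,0,-14,12,-8.1,0,-15,9,-8.1], hand=80)

```text
time_s: 24.9
tcp_pos: [0.5419, 0.1312, 0.1983]
tool_rot: [0.336, 0.649, 0.297, -0.614]
contact_force: [0.6, 0.7, -0.7]
gripper_width: 0.0801
```

send_rows(motion=[0,-16,7,-8.1,0,-17,5,-8.1,0,-18,2,-8.1,0,-18,0,-8.1,0,-18,-3,-8.1])

```text
time_s: 25.4
tcp_pos: [0.4511, 0.1512, 0.1944]
tool_rot: [0.549, 0.486, 0.497, -0.464]
contact_force: [0.2, -0.8, -0.4]
gripper_width: 0.08
```

send_rows(motion=[0,-17,-5,-8,0,0,0,0])

```text
time_s: 25.6
tcp_pos: [0.4313, 0.1551, 0.194]
tool_rot: [0.584, 0.444, 0.53, -0.426]
contact_force: [0.0, 0.5, -0.6]
gripper_width: 0.0801
```

```bash
python3 - <<'E'
from h import *
go([.43,.16,.19],10)
im,c=snap('w23')
E
```

```text
t 25.6 tcp [431.3 155.1 194. ] w 80.1 F [ 0.   0.5 -0.6] toolx [ 0.076 -0.026 -0.997] yaw tooly 14.09
q [ 0.105  0.229  1.643 -0.036  1.197 -0.127]
delta tool mm [ 3.8 -0.4 -5.2] turn 4.09
```

View pics/w23.png

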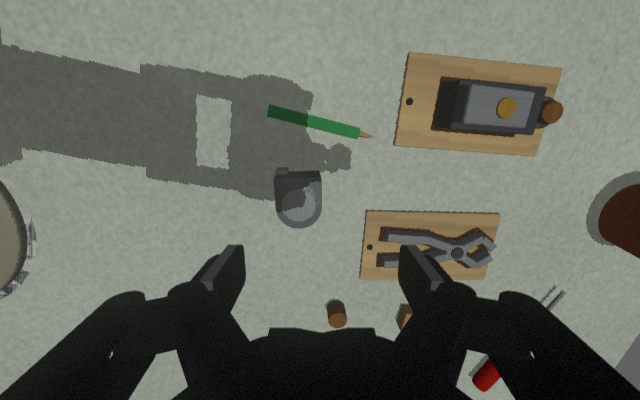

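The tape is at (298,197), front up, hook tab at the upper left (283,170). I'll zoom in.

```bash
python3 - <<'E'
from h import *
im,c=load('w23')
cv2.imwrite('pics/w23c.png',cv2.cvtColor(cv2.resize(im[150:245,255:345],None,fx=6,fy=6,interpolation=2),cv2.COLOR_RGB2BGR))
E
```

View pics/w23c.png

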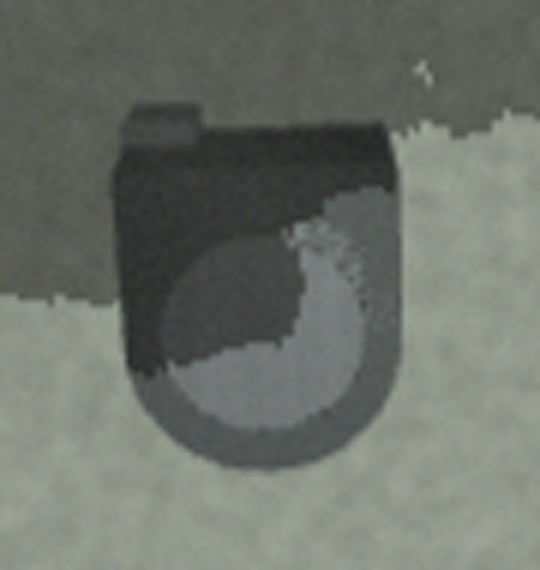

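```bash
python3 - <<'E'
from h import *
im,c=load('w23')
f=lambda x,y,z=.036:ray(c,[(255+x/6,150+y/6)],z)[0,:2]*1e3
l1,l2,r1,r2=f(115,180),f(128,365),f(400,180),f(402,345)
for a,b in((l1,l2),(r1,r2)): print(np.degrees(np.arctan2(*(a-b)[::-1])))
A=np.mean([np.arctan2(*(l1-l2)[::-1]),np.arctan2(*(r1-r2)[::-1])]);d=np.array([np.cos(A),np.sin(A)]);n=np.array([-d[1],d[0]])
print('yaw',np.degrees(A),'width',(l1-r1)@n)
fr=f(207,128,0),f(383,122,0);print('front base ang',np.degrees(np.arctan2(*(fr[0]-fr[1])[::-1]))-90)
print('disc',f(263,332),'->origin',f(263,332)+6*d)
m=(l1+r1)/2; s=((f(263,468)-m)@d+32); print('from back',m+d*s); s=((f(290,125,0)-m)@d-28); print('from front base',m+d*s)
c=json.load(open('top.json'))
g=lambda x,y:ray(c,[(150+x/4,110+y/3.75)],.036)[0,:2]*1e3
print('top disc',g(547,458)+6*d,g(594,455))
E
```

```text
105.00967149667247
104.78946221166379
yaw 104.89956685416814 width 51.449222691240415
front base ang -254.7203518996554
disc [423.1137445  126.58821709] ->origin [421.57099157 132.38648523]
from back [422.23242508 131.04312635]
from front base [422.45096025 130.22178579]
top disc [421.06524897 132.58703683] [424.13275008  96.82411648]
```

```bash
python3 - <<'E'
from h import *
go([.4224,.1351,.06],15)
E
```

```text
t 25.65 tcp [432.6 154.9 194.3] w 79.9 F [-0.4  0.1 -0.5] toolx [ 0.077 -0.026 -0.997] yaw tooly 13.87
q [ 0.105  0.231  1.64  -0.036  1.197 -0.124]
delta tool mm [133.5 -23.8  11. ] turn -1.13
```

send_rows(motion=[20,-8,6,-1.1,35,-8,5,0,35,-8,0,0,30,0,0,0,5,0,0,0])

```text
time_s: 26.15
tcp_pos: [0.4294, 0.1337, 0.0683]
tool_rot: [0.587, 0.449, 0.525, -0.423]
contact_force: [0.0, -1.3, 1.6]
gripper_width: 0.0799
```

```bash
python3 - <<'E'
from h import *
go([.4224,.1351,.008],15)
im,c=snap('w24')
E
```

```text
t 26.15 tcp [429.4 133.7  68.3] w 79.9 F [ 0.  -1.3  1.6] toolx [ 0.091 -0.025 -0.996] yaw tooly 13.91
q [ 0.055  0.394  1.86  -0.042  0.798 -0.158]
delta tool mm [ 59.3 -11.4  -5.7] turn -1.09
```

View pics/w24.png

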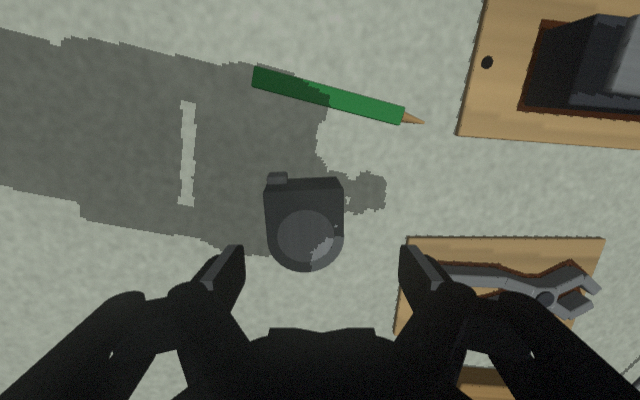

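send_rows(motion=[5,-10,-5,-1.1,15,-1,0,0,20,0,0,0,10,0,0,0])

```text
time_s: 26.6
tcp_pos: [0.429, 0.135, 0.0226]
tool_rot: [0.593, 0.448, 0.524, -0.416]
contact_force: [-0.0, 0.4, -0.2]
gripper_width: 0.0799
```

```bash
python3 - <<'E'
from h import *
go([.4224,.1351,.008],15)
im,c=snap('w25')
E
```

```text
t 26.6 tcp [429.  135.   22.6] w 79.9 F [-0.   0.4 -0.2] toolx [ 0.105 -0.024 -0.994] yaw tooly 14.69
q [ 0.059  0.48   1.918 -0.051  0.641 -0.156]
delta tool mm [13.8 -7.8 -2.5] turn -0.31
```

View pics/w25.png

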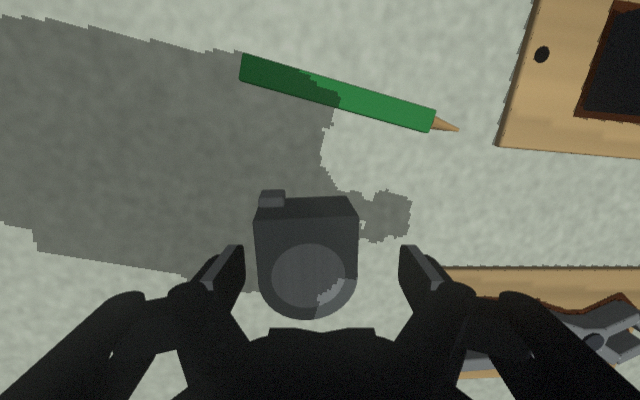

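send_rows(motion=[1,-7.5,-2.5,-0.3,8,0,0,0,4,0,0,0,0,0,0,0])

```text
time_s: 27.05
tcp_pos: [0.4237, 0.1354, 0.0095]
tool_rot: [0.595, 0.447, 0.524, -0.414]
contact_force: [-0.1, 0.9, -0.2]
gripper_width: 0.0801
```

```bash
python3 - <<'E'
from h import *
go([.4224,.1351,.008],15)
E
```

```text
t 27.05 tcp [423.7 135.4   9.5] w 80.1 F [-0.1  0.9 -0.2] toolx [ 0.108 -0.024 -0.994] yaw tooly 14.95
q [ 0.06   0.502  1.945 -0.056  0.588 -0.153]
delta tool mm [ 1.3 -1.5 -0.2] turn -0.05
```

send_rows(motion=[1,-1.5,0,0,0,0,0,0,0,0,0,0,0,0,0,0,0,0,0,0], hand=42, newtons=60)

```text
time_s: 27.55
tcp_pos: [0.4222, 0.1349, 0.0095]
tool_rot: [0.595, 0.447, 0.524, -0.414]
contact_force: [-0.8, -0.3, -2.2]
gripper_width: 0.0519
```

```bash
python3 - <<'E'
from h import *
go([.4224,.1351,.008],15)
im,c=snap('w26')
E
```

```text
t 27.55 tcp [422.2 134.9   9.5] w 51.9 F [-0.8 -0.3 -2.2] toolx [ 0.109 -0.024 -0.994] yaw tooly 14.95
q [ 0.06   0.5    1.95  -0.056  0.585 -0.154]
delta tool mm [ 1.5  0.1 -0.2] turn -0.05
```

View pics/w26.png

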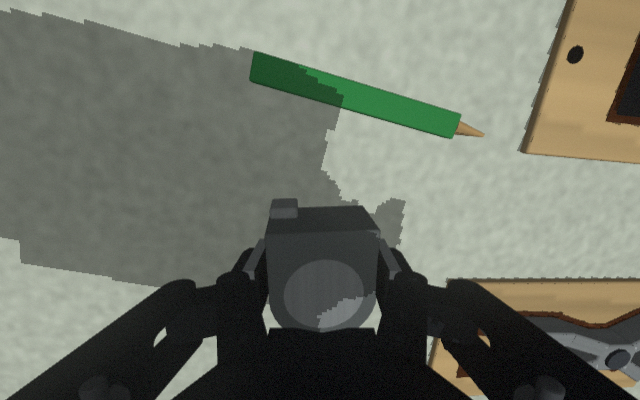

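send_rows(motion=[-20,0,0,0,-30,0,0,0,-30,0,0,0,-20,0,0,0])

```text
time_s: 28.0
tcp_pos: [0.4093, 0.1372, 0.109]
tool_rot: [0.593, 0.446, 0.526, -0.417]
contact_force: [0.8, -0.8, -1.5]
gripper_width: 0.0517
```

send_rows(motion=[-1,7,36,8.2,-1,12,35,8.2,-1,17,33,8.2,-1,22,30,8.2,-1,26,27,8.2])

```text
time_s: 28.5
tcp_pos: [0.4883, -0.0318, 0.1289]
tool_rot: [0.393, 0.629, 0.342, -0.576]
contact_force: [0.2, 0.1, -2.2]
gripper_width: 0.0518
```

send_rows(motion=[-1,29,23,8.2,-1,32,18,8.2,-1,34,13,8.2,-1,36,8,8.2,-1,37,3,8.2])

```text
time_s: 29.0
tcp_pos: [0.5642, -0.2065, 0.1438]
tool_rot: [0.135, 0.728, 0.109, -0.663]
contact_force: [0.1, 0.3, -2.4]
gripper_width: 0.0519
```

```bash
python3 - <<'E'
from h import *
go([.633,-.300,.1],-92.4)
E
```

```text
t 29.0 tcp [ 564.2 -206.5  143.8] w 51.9 F [ 0.1  0.3 -2.4] toolx [ 0.097 -0.02  -0.995] yaw tooly -70.2
q [-0.563  0.501  1.367  0.038  1.181  0.647]
delta tool mm [ 52.2 108.8 -28.8] turn 22.2
```

send_rows(motion=[5,35,-2,7.4,5,36,-8,7.4,5,36,-12,7.4,0,0,-3,0])

```text
time_s: 29.4
tcp_pos: [0.6131, -0.3159, 0.1322]
tool_rot: [-0.017, 0.74, -0.029, -0.672]
contact_force: [-1.4, 0.8, -3.3]
gripper_width: 0.0519
```

```bash
python3 - <<'E'
from h import *
go([.633,-.300,.1],-92.4)
im,c=snap('w27')
E
```

```text
t 29.4 tcp [ 613.1 -315.9  132.2] w 51.9 F [-1.4  0.8 -3.3] toolx [ 0.094 -0.019 -0.995] yaw tooly -93.73
q [-0.663  0.66   1.095  0.044  1.299  0.962]
delta tool mm [ 33.6 -17.6 -15.7] turn -1.33
```

View pics/w27.png

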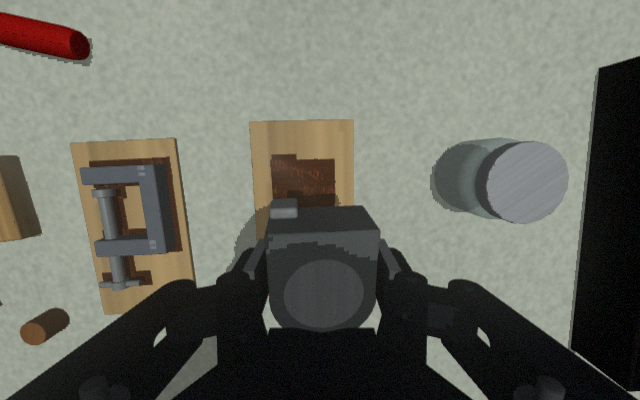

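send_rows(motion=[0,-9,-8,-1.3,0,-9,-8,0,0,0,0,0,0,0,0,0,0,0,0,0])

```text
time_s: 29.95
tcp_pos: [0.6309, -0.2901, 0.1334]
tool_rot: [-0.005, 0.739, -0.015, -0.674]
contact_force: [0.6, 0.2, -2.6]
gripper_width: 0.0523
```

send_rows(motion=[0,0,0,0,0,0,0,0,0,0,0,0,0,0,0,0,0,0,0,0])

```text
time_s: 30.45
tcp_pos: [0.6304, -0.2903, 0.1339]
tool_rot: [-0.005, 0.739, -0.015, -0.674]
contact_force: [-0.0, 0.4, -2.5]
gripper_width: 0.0521
```

```bash
python3 - <<'E'
from h import *
go([.633,-.300,.1],-92.4)
E
```

```text
t 30.45 tcp [ 630.4 -290.3  133.9] w 52.1 F [-0.   0.4 -2.5] toolx [ 0.092 -0.016 -0.996] yaw tooly -91.68
q [-0.617  0.668  1.076  0.042  1.314  0.974]
delta tool mm [34.2  9.1  0.3] turn 0.72
```

send_rows(motion=[20,5,-2,0.7,25,5,-4,0,25,0,-2,0,15,0,0,0,0,0,0,0])

```text
time_s: 30.95
tcp_pos: [0.6468, -0.3035, 0.0488]
tool_rot: [-0.009, 0.74, -0.02, -0.672]
contact_force: [-0.3, 0.5, -2.4]
gripper_width: 0.0519
```

```bash
python3 - <<'E'
from h import *
go([.6353,-.3003,.017],-92.4)
im,c=snap('w28')
E
```

```text
t 30.95 tcp [ 646.8 -303.5   48.8] w 51.9 F [-0.3  0.5 -2.4] toolx [ 0.095 -0.018 -0.995] yaw tooly -92.45
q [-0.619  0.782  1.102  0.044  1.17   0.979]
delta tool mm [30.5 -3.1 14.6] turn -0.05
```

View pics/w28.png

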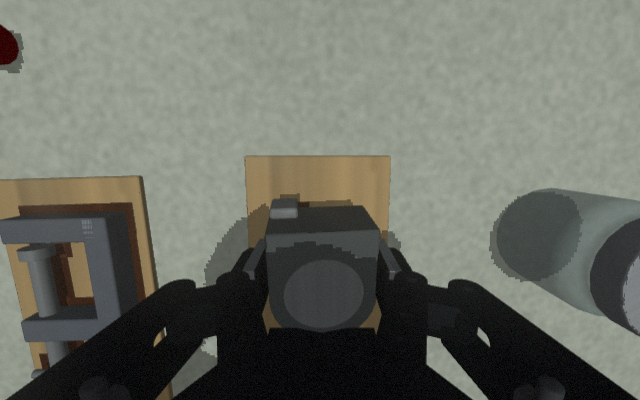

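send_rows(motion=[8,-3,13,0,8,0,2,0,6,0,0,0,2,0,0,0])

```text
time_s: 31.4
tcp_pos: [0.6368, -0.302, 0.029]
tool_rot: [-0.007, 0.743, -0.022, -0.669]
contact_force: [0.8, -0.3, -2.4]
gripper_width: 0.0518
```

```bash
python3 - <<'E'
from h import *
go([.6353,-.3003,.017],-92.4)
im,c=snap('w29')
p=ray(c,[(0,0)],.006)
E
```

```text
t 31.4 tcp [ 636.8 -302.    29. ] w 51.8 F [ 0.8 -0.3 -2.4] toolx [ 0.103 -0.024 -0.994] yaw tooly -92.45
q [-0.626  0.785  1.163  0.046  1.096  0.968]
delta tool mm [11.8 -1.9  2.8] turn -0.05
```

View pics/w29.png

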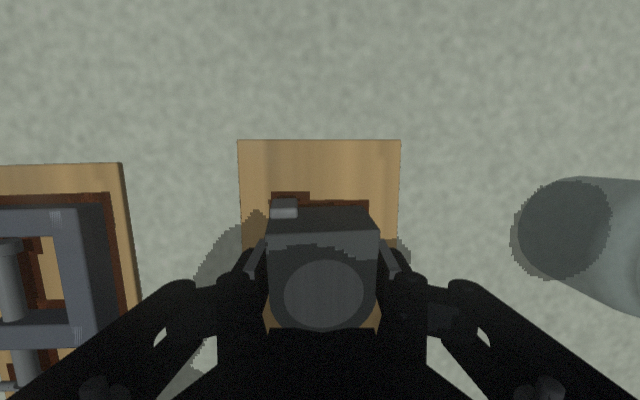

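send_rows(motion=[4,-2,2.5,0,4,0,0.5,0,3,0,0,0,2,0,0,0], newtons=30)

```text
time_s: 31.85
tcp_pos: [0.6376, -0.3009, 0.019]
tool_rot: [-0.006, 0.745, -0.023, -0.667]
contact_force: [-2.7, 3.6, 7.4]
gripper_width: 0.0515
```

```bash
python3 - <<'E'
from h import *
go([.6353,-.3003,.016],-92.4)
E
```

```text
t 31.85 tcp [ 637.6 -300.9   19. ] w 51.5 F [-2.7  3.6  7.4] toolx [ 0.109 -0.028 -0.994] yaw tooly -92.43
q [-0.624  0.795  1.176  0.047  1.066  0.967]
delta tool mm [ 2.7 -0.6  2.6] turn -0.03
```

send_rows(motion=[4,-0.5,2,0,4,0,1,0,4,0,0,0,4,0,0,0])

```text
time_s: 32.25
tcp_pos: [0.6413, -0.3008, 0.0146]
tool_rot: [-0.003, 0.75, -0.025, -0.661]
contact_force: [-18.2, 5.8, 34.0]
gripper_width: 0.0515
```

```bash
python3 - <<'E'
from h import *
go([.6353,-.3003,.016],-92.4)
im,c=snap('w30')
E
```

```text
t 32.25 tcp [ 641.3 -300.8   14.6] w 51.5 F [-18.2   5.8  34. ] toolx [ 0.124 -0.033 -0.992] yaw tooly -92.38
q [-0.622  0.8    1.182  0.052  1.04   0.965]
delta tool mm [-2.1 -0.3  5.8] turn 0.02
```

View pics/w30.png

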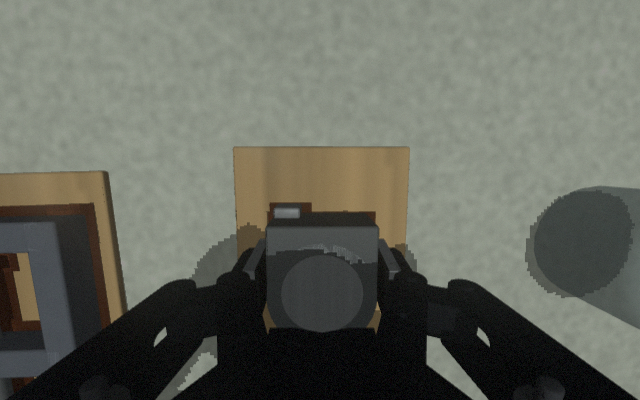

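The tape is seated. I'll relieve the pressure, release and inspect.

send_rows(motion=[-1,0,0,0,0,0,0,0])

```text
time_s: 32.5
tcp_pos: [0.6415, -0.301, 0.0175]
tool_rot: [-0.003, 0.75, -0.025, -0.661]
contact_force: [-0.2, 1.2, -3.1]
gripper_width: 0.0517
```

send_rows(motion=[0,0,0,0,0,0,0,0,0,0,0,0], hand=75)

```text
time_s: 32.8
tcp_pos: [0.642, -0.3013, 0.0171]
tool_rot: [-0.003, 0.751, -0.026, -0.66]
contact_force: [-0.3, 0.7, 0.3]
gripper_width: 0.0748
```

```bash
python3 - <<'E'
from h import *
go([.6353,-.3003,.016],-92.4)
im,c=snap('w31')
E
```

```text
t 32.8 tcp [ 642.  -301.3   17.1] w 74.8 F [-0.3  0.7  0.3] toolx [ 0.127 -0.035 -0.991] yaw tooly -92.39
q [-0.622  0.797  1.18   0.053  1.041  0.965]
delta tool mm [ 0.2 -0.7  6.8] turn 0.01
```

View pics/w31.png

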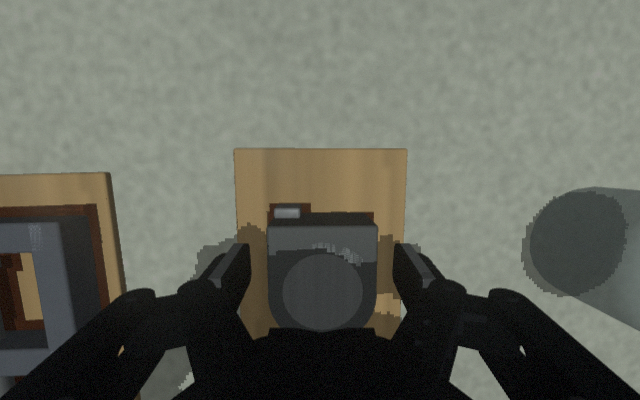

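send_rows(motion=[-10,0,0,0,-30,0,0,0,-45,0,0,0,-45,0,0,0,-45,0,0,0])

```text
time_s: 33.35
tcp_pos: [0.6174, -0.2938, 0.1906]
tool_rot: [-0.005, 0.747, -0.023, -0.665]
contact_force: [0.1, -0.3, 0.1]
gripper_width: 0.0748
```

```bash
python3 - <<'E'
from h import *
go([.6353,-.3003,.016],-92.4)
im,c=snap('w32')
for r in rects(wood(im),c,.006): print(*r)
cv2.imwrite('pics/w32c.png',cv2.cvtColor(cv2.resize(im[90:290,240:400],None,fx=3.7,fy=3,interpolation=2),cv2.COLOR_RGB2BGR))
E
```

```text
t 33.35 tcp [ 617.4 -293.8  190.6] w 74.8 F [ 0.1 -0.3  0.1] toolx [ 0.115 -0.027 -0.993] yaw tooly -92.37
q [-0.635  0.595  1.05   0.047  1.388  0.97 ]
delta tool mm [175.6   1.8   2.3] turn 0.03
[361. 384.] [ 363.1 -338.6] [83.6 33.2] 44.17
[100. 299.] [507.1 -14.9] [49.9 25.1] -50.53
[202. 306.] [ 488.2 -139.8] [67.8 38.7] -47.64
[235. 277.] [ 528.1 -184.1] [56.  26.9] -15.68
[589. 303.] [ 453.5 -647.9] [185.8 106.7] 32.11
[ 74. 190.] [643.3  -7.4] [82.5 48.4] 3.54
[181. 219.] [ 592.5 -130.8] [197.6  99.8] -0.85
[ 20. 231.] [602.6  50.7] [191.9  72.8] -12.15
[323. 203.] [ 609.4 -300. ] [177.7  98.9] -2.45
[604. 177.] [ 606.5 -645.9] [259.9  90.5] 7.77
[100.  56.] [789.6 -61.5] [117.6  26.8] 74.42
```

View pics/w32.png

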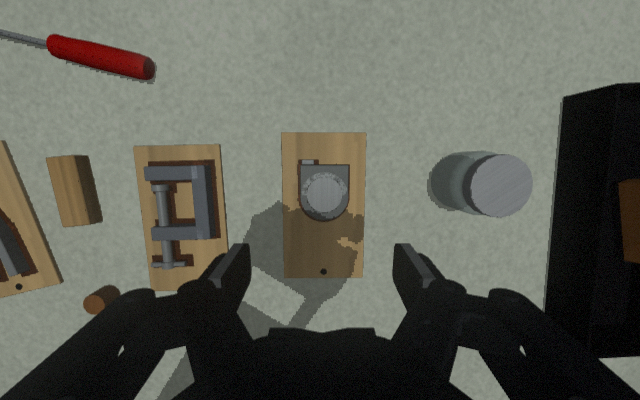

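View pics/w32c.png

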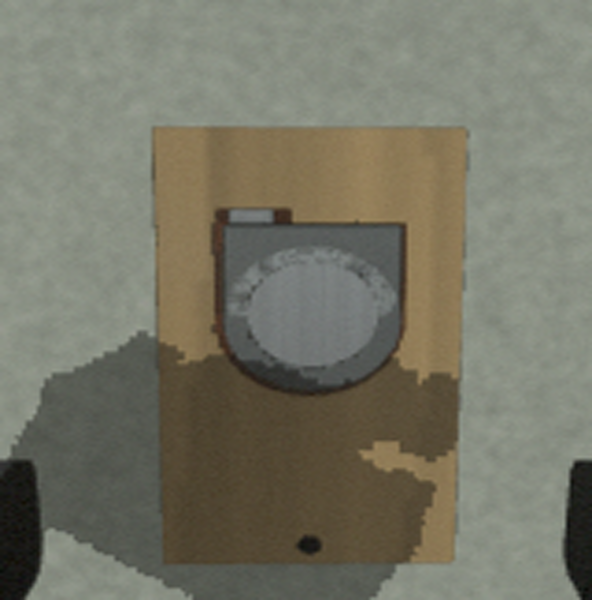

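```bash
python3 - <<'E'
from h import *
im,c=load('w32')
a=np.radians(-2.45);d=np.array([np.cos(a),np.sin(a)]);n=np.array([-d[1],d[0]]);t=np.array([609.4,-300.])
P=lambda x,y,z:[round(float(v),1) for v in ((lambda w:((w-t)@d-20,(w-t)@n))(ray(c,[(240+x/3.7,90+y/3)],z)[0,:2]*1e3))]
print('disc',P(314,314,.042),'exp -6,0')
print('front edge L',P(223,225,.042),'R',P(405,224,.042),'exp 28,+-26')
print('back',P(314,394,.006),P(314,394,.042),'exp -32')
print('hook',P(252,210,.012),P(252,210,.03),'exp 34,18')
print('outline hook front',P(252,208,.006),'exp 39; outline left',P(214,300,.006),'exp 31')
print('tape left/right mid', P(218,300,.042),P(406,300,.042))
c2=imaging.get_calibration('wrist');o=-np.array(c2['R']).T@np.array(c2['t']);print('cam',o)
E
```

```text
disc [0.7, -0.7] exp -6,0
front edge L [32.3, 25.4] R [32.7, -26.8] exp 28,+-26
back [-36.7, -2.1] [-28.7, -0.8] exp -32
hook [37.5, 17.8] [37.5, 17.4] exp 34,18
outline hook front [38.3, 18.0] exp 39; outline left [1.9, 30.5] exp 31
tape left/right mid [5.8, 27.1] [5.7, -27.5]
cam [ 0.66784124 -0.2929716   0.35024475]
```

The tape sits about 4 mm too far forward; y and yaw are fine. I'll regrip and slide it back.

```bash
python3 - <<'E'
from h import *
go([.642,-.3008,.06],-92.4)
E
```

```text
t 33.4 tcp [ 619.1 -295.2  200.3] w 75.1 F [ 0.8 -0.3  7.9] toolx [ 0.127 -0.035 -0.991] yaw tooly -92.39
q [-0.635  0.586  1.039  0.047  1.393  0.97 ]
delta tool mm [142.2   0.4  -4.9] turn 0.01
```

send_rows(motion=[30,0,-3,0,40,0,-2,0,40,0,0,0,30,0,0,0,0,0,0,0], hand=72)

```text
time_s: 33.9
tcp_pos: [0.6456, -0.3029, 0.0689]
tool_rot: [0.001, 0.755, -0.029, -0.655]
contact_force: [0.2, 1.0, -0.1]
gripper_width: 0.0719
```

```bash
python3 - <<'E'
from h import *
go([.642,-.3008,.018],-92.4)
im,c=snap('w33')
E
```

```text
t 33.9 tcp [ 645.6 -302.9   68.9] w 71.9 F [ 0.2  1.  -0.1] toolx [ 0.141 -0.046 -0.989] yaw tooly -92.43
q [-0.621  0.738  1.139  0.05   1.123  0.971]
delta tool mm [49.7 -4.  10.9] turn -0.03
```

View pics/w33.png

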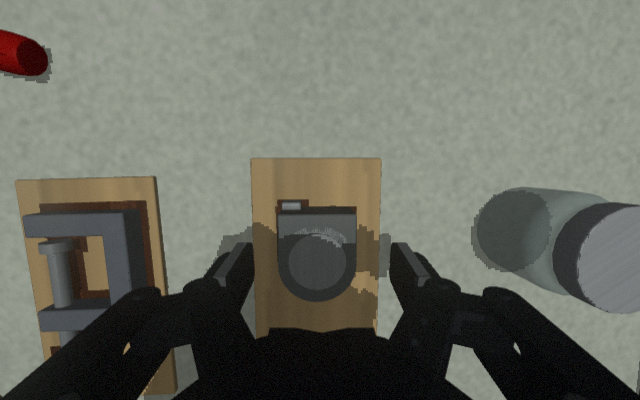

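send_rows(motion=[5,-4,10,0,15,0,1,0,15,0,0,0,10,0,0,0,0,0,0,0])

```text
time_s: 34.45
tcp_pos: [0.6455, -0.3037, 0.0305]
tool_rot: [0.005, 0.76, -0.032, -0.65]
contact_force: [-0.3, -0.5, -0.2]
gripper_width: 0.0719
```

```bash
python3 - <<'E'
from h import *
go([.642,-.3008,.018],-92.4)
E
```

```text
t 34.45 tcp [ 645.5 -303.7   30.5] w 71.9 F [-0.3 -0.5 -0.2] toolx [ 0.154 -0.055 -0.987] yaw tooly -92.47
q [-0.622  0.776  1.186  0.053  1.022  0.965]
delta tool mm [11.6 -3.3  5.6] turn -0.07
```

send_rows(motion=[8,-3,4,0,2,0,0,0,0,0,0,0])

```text
time_s: 34.75
tcp_pos: [0.6436, -0.3011, 0.0194]
tool_rot: [0.005, 0.76, -0.032, -0.649]
contact_force: [-0.0, -0.3, 0.3]
gripper_width: 0.0721
```

send_rows(motion=[0,0,0,0,0,0,0,0,0,0,0,0,0,0,0,0], hand=46, newtons=25)

```text
time_s: 35.15
tcp_pos: [0.6438, -0.3014, 0.02]
tool_rot: [0.005, 0.76, -0.033, -0.649]
contact_force: [0.6, 0.6, -2.0]
gripper_width: 0.0519
```

```bash
python3 - <<'E'
from h import *
go([.638,-.3008,.018],-92.4)
im,c=snap('w34')
E
```

```text
t 35.15 tcp [ 643.8 -301.4   20. ] w 51.9 F [ 0.6  0.6 -2. ] toolx [ 0.155 -0.056 -0.986] yaw tooly -92.47
q [-0.62   0.784  1.205  0.053  0.994  0.964]
delta tool mm [ 1.  -0.4  6. ] turn -0.07
```

View pics/w34.png

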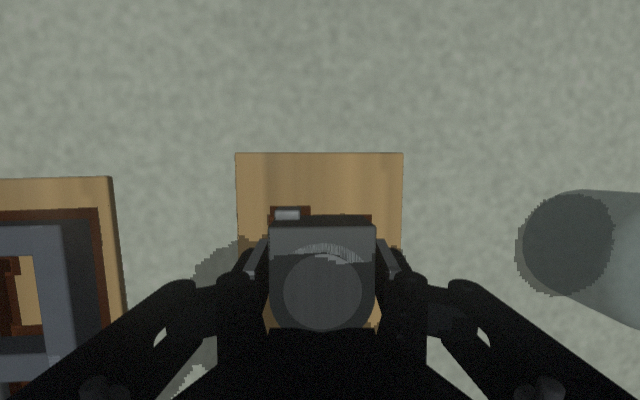

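send_rows(motion=[-0.4,0,2,0,-0.4,0,2,0,0,0,0,0])

```text
time_s: 35.5
tcp_pos: [0.6393, -0.301, 0.02]
tool_rot: [0.005, 0.76, -0.033, -0.649]
contact_force: [-0.1, -1.0, -0.7]
gripper_width: 0.0517
```

```bash
python3 - <<'E'
from h import *
go([.6398,-.3012,.02],-92.4)
im,c=snap('w35')
E
```

```text
t 35.5 tcp [ 639.3 -301.    20. ] w 51.7 F [-0.1 -1.  -0.7] toolx [ 0.155 -0.056 -0.986] yaw tooly -92.47
q [-0.624  0.778  1.219  0.054  0.986  0.96 ]
delta tool mm [ 0.1  0.1 -0.5] turn -0.07
```

View pics/w35.png

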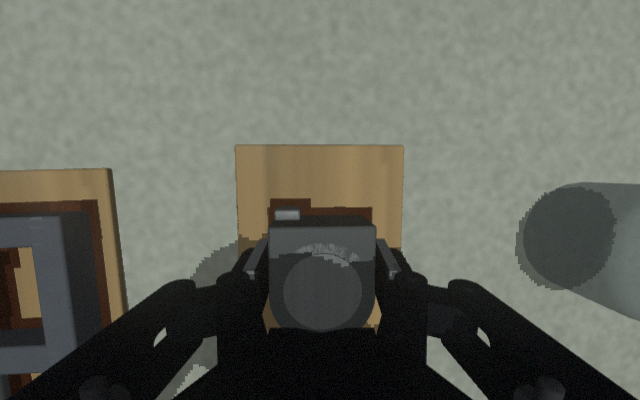

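Moved 4.5 mm, and the outline shows more evenly in front. I'll release, lift and check everything.

send_rows(motion=[0,0,0,0,0,0,0,0,0,0,0,0], hand=75)

```text
time_s: 35.85
tcp_pos: [0.6396, -0.3013, 0.0206]
tool_rot: [0.005, 0.76, -0.033, -0.649]
contact_force: [-0.8, 0.5, 0.3]
gripper_width: 0.0749
```

send_rows(motion=[-10,0,0,0,-30,0,0,0,-45,0,0,0,-45,0,0,0,-45,0,0,0])

```text
time_s: 36.35
tcp_pos: [0.6098, -0.2899, 0.1945]
tool_rot: [0.003, 0.757, -0.03, -0.653]
contact_force: [0.5, 0.4, 0.6]
gripper_width: 0.0746
```

```bash
python3 - <<'E'
from h import *
go([.6353,-.3003,.016],-92.4)
im,c=snap('w36')
for r in rects(wood(im),c,.006): print(*r)
cv2.imwrite('pics/w36c.png',cv2.cvtColor(cv2.resize(im[90:290,240:400],None,fx=3.7,fy=3,interpolation=2),cv2.COLOR_RGB2BGR))
im,c=grab('top','top9.png');np.save('top9.npy',im)
cv2.imwrite('pics/top9c.png',cv2.cvtColor(cv2.resize(im[110:260,160:540],None,fx=2.1,fy=2.1,interpolation=2),cv2.COLOR_RGB2BGR))
E
```

```text
t 36.35 tcp [ 609.8 -289.9  194.5] w 74.6 F [0.5 0.4 0.6] toolx [ 0.146 -0.05  -0.988] yaw tooly -92.44
q [-0.637  0.56   1.107  0.049  1.327  0.965]
delta tool mm [180.6   1.4   0.9] turn -0.04
[307. 378.] [ 377.8 -267.4] [57.5 32.8] 10.28
[ 97. 301.] [504.2 -17. ] [48.6 27.9] -63.61
[229. 290.] [ 510.9 -177.2] [95.6 28.1] -19.14
[562. 273.] [ 510.5 -615.8] [55.3 53.3] 4.37
[ 72. 188.] [643.8  -7.7] [82.6 47.7] 3.4
[182. 244.] [ 578.2 -130.6] [226.   99.8] -0.87
[ 18. 228.] [605.1  48. ] [187.8  65.6] -10.02
[322. 203.] [ 609.6 -300. ] [178.  99.] -2.43
[593. 223.] [ 559.5 -644.8] [348.6 134. ] 5.81
[616.  94.] [ 728.8 -664.9] [59.8 20. ] -84.69
[102.  56.] [790.  -61.7] [116.8  26.9] 74.0
```

View pics/w36c.png

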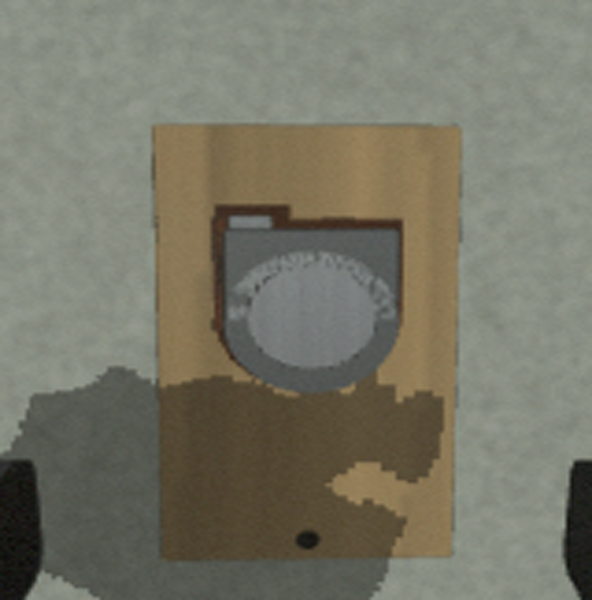

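View pics/top9c.png

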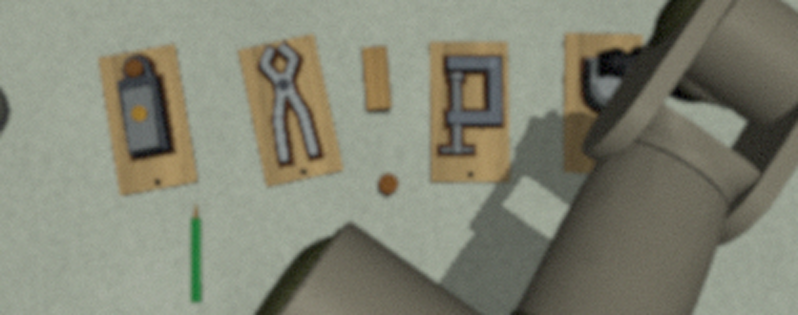

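```bash
python3 - <<'E'
from h import *
im,c=load('w36')
a=np.radians(-2.44);d=np.array([np.cos(a),np.sin(a)]);n=np.array([-d[1],d[0]]);t=np.array([609.6,-300.])
P=lambda x,y,z:[round(float(v),1) for v in ((lambda w:((w-t)@d-20,(w-t)@n))(ray(c,[(240+x/3.7,90+y/3)],z)[0,:2]*1e3))]
print('front edge L',P(224,231,.042),'R',P(402,230,.042),'exp 28,+-26')
print('hook',P(252,216,.03),'exp 34,18','outline',P(252,206,.006),'39')
print('sides',P(220,300,.042),P(402,300,.042),'outline L',P(214,270,.006),'R',P(403,225,.006))
im=np.load('top9.npy');c=json.load(open('top.json'));m=wood(im);m[:120]=0;m[210:]=0;m[:,:200]=0;m[:,350:]=0
for r in rects(m,c,.006,50): print(*r)
im=np.load('top0.npy');m=wood(im);m[:120]=0;m[210:]=0;m[:,:200]=0;m[:,350:]=0
for r in rects(m,c,.006,50): print(*r)
E
```

```text
front edge L [27.2, 25.6] R [27.5, -26.4] exp 28,+-26
hook [32.8, 17.5] exp 34,18 outline [37.3, 17.6] 39
sides [2.4, 27.0] [2.2, -26.7] outline L [11.8, 30.1] R [29.8, -31.8]
[344. 197.] [511.  -23.8] [23.8 18.5] -1.22
[339. 147.] [646.2 -11.5] [81.6 31. ] 3.42
[230. 167.] [599.3 278.9] [178.3  97.7] 9.64
[298. 162.] [608.   98.3] [177.6  97.6] 11.36
[344. 197.] [511.  -23.8] [23.8 18.5] -1.22
[339. 147.] [646.1 -11.6] [81.8 31.3] 3.22
[230. 167.] [598.9 278.8] [178.2  98.3] 9.33
[298. 162.] [608.   98.2] [178.7  97.5] 11.36
```

```bash
python3 -c "
from station import ticket
print(ticket.finish_job())"
```

```text
the job is handed in; nothing more can be done
None
```

All four tools are on their own outlines, flat, right side up and pointing the right way. I handed the job in at about 36 s of the 112 s allowed, with the gripper clear of everything. I placed them in the order plane, clamp, pincers, tape.

My last camera checks, as distance from the ideal position:

| Tool | Result |
|---|---|
| Block plane | about 2 mm toward the hole end; sideways estimates ran from 0 to 2 mm; direction correct |
| G-clamp | within about 1–2 mm, measured just before release; looked square on its outline afterwards |
| Pincers | centred on the outline by eye, not measured after release |
| Tape measure | about 1 mm, after one correction (below) |

- **Tape correction:** it first landed about 4 mm too far forward, so I gripped it again and slid it back.
- **Bystanders:** the offcut and the dowel have not moved; the before and after top views agree within 0.1 mm.
- **Gripper tilt:** the gripper slowly tilted during the job, reaching about 9° by the end. I pressed the plane, pincers and tape lightly onto their tiles so they seated flat.
- **Forces:** the highest force I saw was about 46 N up, or 50 N in all, at the wrist, while pressing the plane down. The limit there is 120 N.

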